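# Seat the lens barrel in the V-block and hold it down

## Robot

A 6-joint arm with a two-finger parallel gripper is mounted at the origin on the work surface. World frame = base frame: x ahead of the robot, y to its left, z up, the work surface at z = 0. Lengths are in m, angles in rad, forces in N, time in s.
With the tool pointing down it reaches from about 0.325 to 1 m from the base axis. Payload 5.1 kg.
Tool frame: the origin (TCP) lies on the centre line of the jaws, within the pads' length; the fingertips stand 11 mm ahead of it and the grasp point (between the pads) lies 8 mm behind it; x points along the fingers, z is the direction in which the jaws open and shut, and the axes are right-handed (so a half turn about x gives the same grasp; the last joint's range is limited). The gripper opens to 85 mm and grips with 20 to 120 N. Pads are 22 mm wide; open, the fingers measure 114 mm over their backs; the gripper's body (76 mm by 85 mm) begins 54 mm behind the grasp point. The pads swing forward as they close: fully open they stand 13 mm farther back than shut.
Start: joints at [1.25, 0.124, 1.65, -0, 1.367, -0.083], TCP at [0.153, 0.632, 0.206] pointing down, gripper open.
Joint ranges: [-2.61, 2.61], [-1.02, 2.33], [0.03, 2.71], [-1.35, 4.49], [0.32, 2.68], [-2.91, 2.91]. Speed limits (rad/s): [2.57, 2.57, 3.14, 3.14, 3.14, 3.14].

## Interface

Orientations are given as a unit quaternion [w, x, y, z].
In Python, from cell import ctrl gives the robot as it stands.
- The arm moves only by the tool apply_moves, never from a script. Its argument "moves" is one flat list of numbers, 7 for each row, row after row: the turn, a rotation vector about the tool's x, y, z in degrees, then the shift along the tool's x, y, z in m, then the opening, from 0 (shut) to 1 (fully open). A call has 1 to 20 rows; each row shifts and turns the commanded pose from where the row before left it, along the tool's axes as they then stand; what a row does not reach is not made up. A row lasts 1/10 s, in which the tool goes at most 50 mm and 8.59 degrees, less where a joint would pass 70% of its speed; a pose out of reach is approached as far as the arm can. A call with a gripper value outside its range is refused whole. The fingers move at their own pace and stop on an object; "grip_force" is the grip in N (left out, the last holds). Time passes only in rows, so rows that do not move let the fingers close. It gives the time, the measured TCP pose, the force and the opening at its end, in the units of the state.
- ctrl.get_state(): the state, without advancing time (a new reading comes with each control period).
- ctrl.get_image(name): name is "scene" or "top"; returns the picture (420x560x3 uint8, red, green, blue); there is no depth.
- ctrl.camera_model(name): a dict with "intrinsics" (3x3 intrinsics, pixels), "R" (3x3) and "t" (3): a world point X has camera coordinates R X + t. Camera axes: x right, y down, z forward; pixel columns grow to the right and rows downward; lengths in m; the calibration is good to about 2 mm. A picture is of the moment at which its call begins. camera_model takes no time and is no camera call.
- ctrl.finish_job(): hands the job in, once; it reports no verdict.
The state is a dict: "time_s": time; "joints": joint angles; "joint_vel": joint speeds; "joint_efforts": joint torques, N m; "eef_pos": TCP position; "orientation": TCP orientation; "contact_force": force on the tool from outside, world axes, zero at the start; "torque": the same for the moment, N m; "opening": finger opening in m.
Only numpy, scipy, OpenCV 4.12 (cv2) and the standard library are available. Lean on these libraries where they do the work, as an engineer would, in place of code of your own. Each camera call takes 0.05 s, during which the arm holds its last target.

## Task

The black lens barrel has to go into the blue-faced V-block, but somebody left a sample tube lying in the groove: move the tube to the green tray, lying flat inside it and let go. Then take the lens barrel from its white rest, lay it gently into the V along the groove, centred lengthwise, and press it down with about 10 newtons so that it bears firmly on both sloping faces. Finish while the fingers are still holding it pressed there, ready for a colleague to fit the clamp strap, and leave the bottle, the beaker and the tip box where they are.

Things in the scene. Friction and masses are not known exactly. Their poses are not given: they have to be found in the camera images.
- vblock: fixed V-block: dark steel base 120 x 70 x 12 mm, origin centre of its underside on the bench, x along the groove, z up. Blue 45 degree face plates form a 90 degree V at the two ends only (|x| = 35 to 55 mm); between them a 70 mm gap, open down to the base, takes the fingers. Plates and stands keep within |y| = 33 mm and 61 mm above the bench; the V's bottom line is at 33.7 mm
- seat (a point): point of the V-block where the centre of the lens barrel lies when it is seated: mid length of the groove, 62 mm above the bench; axes as the V-block
- face_left: the two blue face plates on the V-block's +y side (one contact line); the frame coincides with that of the V-block (origin at the centre of the base's underside)
- face_right: the two blue face plates on the V-block's -y side (the other contact line); the frame coincides with that of the V-block
- barrel: lens barrel, smooth rigid cylinder 40 mm in diameter, 130 mm long, about 0.22 kg, black with brass bands at its ends, two silver bands and bluish glass in both ends (both alike). Origin at its centre on the axis, x along its axis (may be rolled about x or point either way). It starts in the white rest, axis along the rest's x, 45 mm above the bench
- rest: fixed white storage rest, base 130 x 66 x 10 mm, origin centre of its underside on the bench, x along the barrel. Two U-shaped saddles, 16 mm long, at x = +-50 mm carry the barrel (saddle floor 25 mm above the bench, cheeks up to 39 mm, |y| = 22 to 32 mm); 84 mm of open space between them for the fingers
- tube: closed sample tube, a rigid cylinder 18 mm in diameter and 120 mm long, orange with a white cap at its +x end, about 35 g; origin at its centre on the axis, x along its axis. It starts lying along the groove of the V-block with its axis 46.4 mm above the bench, across both ends of the V
- tray: fixed open green tray, 180 (x) x 120 (y) x 30 (z) mm outside, walls and floor 5 mm thick; origin at the centre of the underside on the bench. The tube lies flat in it with its axis 14 mm above the bench
- bottle: bystander: glass bottle with blue cap, 60 mm in diameter, 110 mm tall, origin at the centre of the underside
- beaker: bystander: glass beaker, 68 mm in diameter, 75 mm tall, origin at the centre of the underside
- tipbox: bystander: yellow pipette tip box with white lid, 72 x 102 x 47 mm, origin at the centre of the underside

How it is judged:
By the outcome, as a careful person would: the job done as asked, in the order asked, and still so for the second after the job is handed in, while the arm keeps its last pose, push and grip.
It also fails if it takes over 54 s, if anything falls off the work surface, if the arm or the gripper's body presses on something with over 40 N, if the wrist force passes 120 N, or if a joint passes its speed limit or range.

## Working session

There is one attempt and no reset: what is moved stays moved. The work goes in short steps, Python scripts to look and compute and a tool call to move; the robot and the scene stay as the last step left them, time stands still between calls to the robot, and variables do not carry over. Pictures are saved under pics/ and viewed, and the job is handed in when it is done.

Besides the shell and the picture viewer there is one more tool, called after "Call:" as name(argument=value, ...) on one line, values as JSON. apply_moves: Moves the arm, as the interface text tells. Its arguments: {"type":"object","properties":{"moves":{"type":"array"},"grip_force":{"type":"number"}},"required":["moves"]}

```bash
ls; mkdir -p pics; python3 - <<'E'
from cell import ctrl
import cv2,numpy as np
print(ctrl.get_state())
for n in ("top","scene"):
    m=ctrl.camera_model(n);print(n,m)
    cv2.imwrite(f"pics/{n}0.png",ctrl.get_image(n)[:,:,::-1])
E
```

```text
pics
{'time_s': 0.0, 'joints': array([ 1.25043823e+00,  1.24514888e-01,  1.65168160e+00,  6.57866522e-06,
        1.36744585e+00, -8.26170500e-02]), 'joint_vel': array([ 0.0003165 ,  0.00013646, -0.00129789, -0.00076478, -0.00023889,
        0.00073125]), 'joint_efforts': array([ 4.70060841e-04, -4.23618543e+01, -3.65450907e+01, -3.30640466e-05,
        6.83849095e-03, -3.44707883e-05]), 'eef_pos': array([0.15291147, 0.63108802, 0.20464222]), 'orientation': array([ 0.55516114, -0.43757322,  0.55637286,  0.43677801]), 'contact_force': array([0.07031748, 1.07239302, 0.87972919]), 'torque': array([ 0.03236245,  0.01069012, -0.02860741]), 'opening': 0.08555582002673945}
top {'intrinsics': array([[419.75835599,   0.        , 277.92983579],
       [  0.        , 419.75835599, 198.67153871],
       [  0.        ,   0.        ,   1.        ]]), 'R': array([[-0.01209643, -0.99983369,  0.01364828],
       [-0.98951303,  0.01000457, -0.14409677],
       [ 0.14393626, -0.01524821, -0.98946948]]), 't': array([0.01770426, 0.62193257, 0.931481  ])}
scene {'intrinsics': array([[387.09582585,   0.        , 280.63561656],
       [  0.        , 387.09582585, 210.3114255 ],
       [  0.        ,   0.        ,   1.        ]]), 'R': array([[-0.68573314,  0.72785122,  0.00162997],
       [ 0.61680502,  0.58229879, -0.52960333],
       [-0.38642156, -0.36216118, -0.84824387]]), 't': array([ 0.42485262, -0.34457315,  1.0527975 ])}
```

View pics/top0.png

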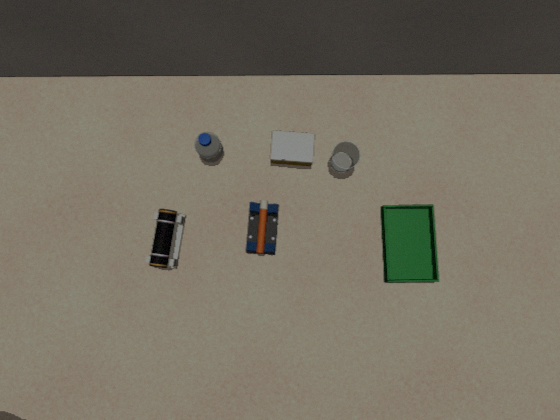

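View pics/scene0.png

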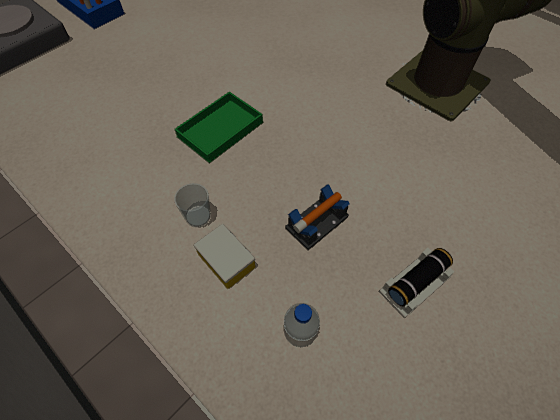

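The top view shows the barrel near (165,238), V-block with the tube near (263,228) and the tray near (410,243). The bottle is at (207,145), the tip box at (292,147) and the beaker at (344,158). I'll enlarge these.

```bash
python3 - <<'E'
import cv2,numpy as np
t=cv2.imread("pics/top0.png");s=cv2.imread("pics/scene0.png")
def crop(im,x,y,w,h,k,n):
    c=cv2.resize(im[y:y+h,x:x+w],None,fx=k,fy=k,interpolation=cv2.INTER_CUBIC)
    c=np.clip(c.astype(float)*1.6,0,255).astype('uint8')
    for i in range(0,w,10):cv2.putText(c,str(x+i),(i*k,8),0,.28,(0,255,255),1);cv2.line(c,(i*k,10),(i*k,14),(0,255,255))
    for i in range(0,h,10):cv2.putText(c,str(y+i),(0,i*k+4),0,.28,(0,255,255),1)
    return c
cv2.imwrite("pics/v_b.png",np.vstack([np.hstack([crop(t,140,200,56,80,7,0),crop(t,236,190,50,80,7,0)])]))
cv2.imwrite("pics/s_v.png",crop(s,275,175,90,80,8,0))
cv2.imwrite("pics/s_b.png",crop(s,370,240,95,80,8,0))
E
```

```text
(no output)
```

View pics/v_b.png

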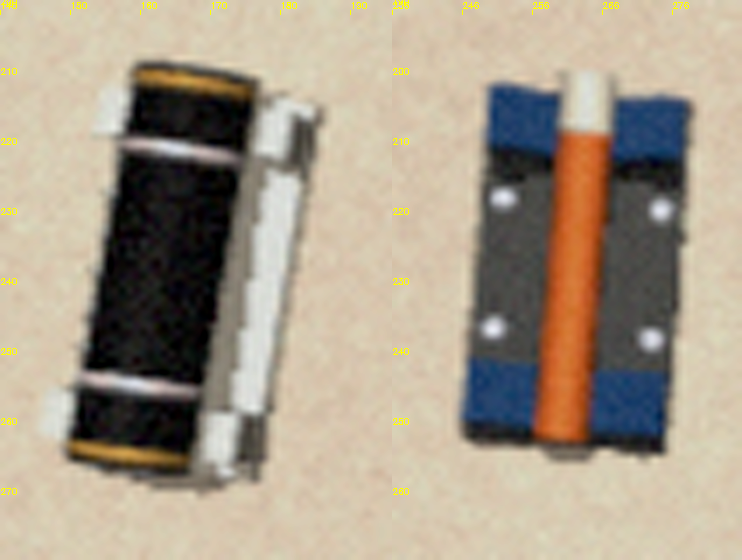

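View pics/s_v.png

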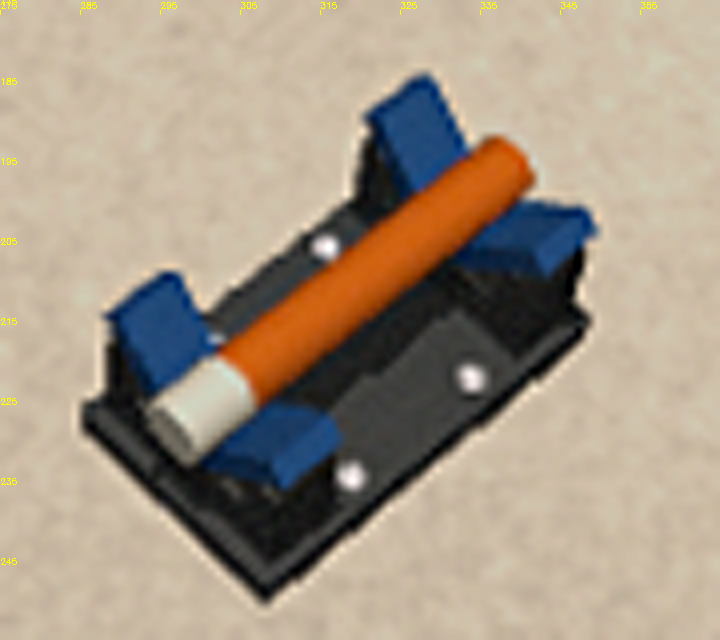

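View pics/s_b.png

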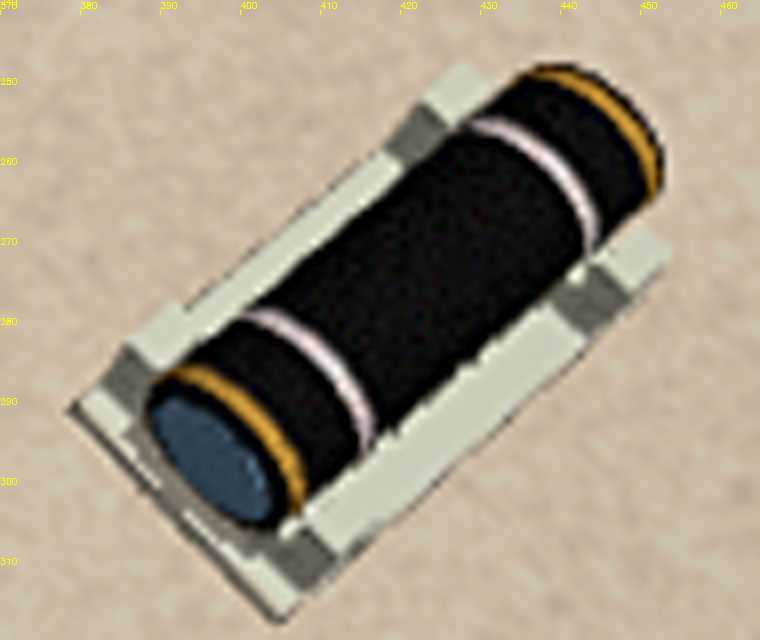

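Crops: barrel outline in top runs from (159,209)–(176,212) down to (150,265)–(167,266). The V-block screw heads are at (251.9,218.3), (274.3,219.9), (250.3,236.7) and (273,238.4), with the tube cap towards the top of the picture. I'll fit the poses.

```bash
cat > h.py <<'E'
import numpy as np,cv2
from scipy.optimize import minimize,least_squares
from cell import ctrl
M={n:ctrl.camera_model(n) for n in("top","scene")}
def proj(n,X):
    m=M[n];c=np.atleast_2d(X)@np.array(m["R"]).T+m["t"];p=c@np.array(m["intrinsics"]).T
    return p[:,:2]/p[:,2:]
def ray(n,uv,z):
    m=M[n];C=-m["R"].T@m["t"];d=m["R"].T@np.linalg.inv(m["intrinsics"])@np.array([*uv,1.]);return C+d*(z-C[2])/d[2]
def place(L,p): # p x,y,yaw
    c,s=np.cos(p[2]),np.sin(p[2]);L=np.atleast_2d(L);return np.c_[p[0]+c*L[:,0]-s*L[:,1],p[1]+s*L[:,0]+c*L[:,1],L[:,2]]
def cyl(r,l,z):
    a=np.linspace(0,2*np.pi,40);return np.vstack([np.c_[np.full(40,e*l/2),r*np.cos(a),z+r*np.sin(a)] for e in(-1,1)])
def fill(poly,k=8):
    im=np.zeros((420*k//1,560*k),np.uint8);cv2.fillPoly(im,[np.round((np.asarray(poly)+.5)*k-.5).astype(np.int32)],1);return im
def iou_fit(polys,L,p0):
    ms={n:fill(q) for n,q in polys.items()}
    def f(p):
        s=0
        for n,m in ms.items():
            h=fill(cv2.convexHull(proj(n,place(L,p)).astype(np.float32))[:,0]);s+=1-(h&m).sum()/(h|m).sum()
        return s
    r=minimize(f,p0,method="Nelder-Mead",options=dict(initial_simplex=[np.array(p0)+d for d in([0,0,0],[.01,0,0],[0,.01,0],[0,0,.1])],xatol=1e-4,fatol=1e-4,maxiter=120));return r.x,r.fun
E
python3 - <<'E'
from h import *
cs=lambda x0,y0,k,P:[(x0+(x)/k-.5+.5/k,y0+(y)/k-.5+.5/k) for x,y in P]
b={"scene":cs(370,240,8,[(148,405),(160,380),(520,72),(560,62),(610,80),(650,130),(663,170),(655,200),(300,520),(265,530),(225,515),(165,455)]),
"top":cs(140,200,7,[(135,67),(160,62),(258,82),(193,466),(68,456)])}
tb={"scene":cs(275,175,8,[(148,410),(480,143),(500,137),(522,147),(535,178),(520,200),(195,465),(160,440)]),
"top":cs(236-56,190,7,[(561,73),(615,73),(590,441),(535,438)])}
print("cams",[-M[n]["R"].T@M[n]["t"] for n in M])
for nm,q,L in(("barrel",b,cyl(.02,.13,.045)),("tube",tb,cyl(.009,.12,.0464))):
    c=ray("top",np.mean(q["top"],0),.046)
    for sub in(["top"],["scene"],["top","scene"]):
        x,f=iou_fit({n:q[n] for n in sub},L,[c[0],c[1],0 if nm=="tube" else -.15]);print(nm,sub,x.round(4),np.degrees(x[2]).round(2),round(f,3))
# vblock
sc=np.array(cs(236-56,190,7,[(503,198),(660,209),(492,327),(651,339)]))
w=np.array([ray("top",u,.013) for u in sc]);print("screws",w.round(4),w.mean(0));
d=w[0]+w[1]-w[2]-w[3];print("yaw",np.degrees(np.arctan2(d[1],d[0])))
corner=cs(275,175,8,[(265,603),(85,402),(590,318),(265,575)])
Lc=[]
L=np.array([[.06,-.035,0],[.06,-.035,.012]])
# assign: near corner +x,+y
obs=np.array(corner);L=np.array([[.06,.035,0],[.06,-.035,.012],[-.06,.035,.012],[.06,.035,.012]])
r=least_squares(lambda p:(proj("scene",place(L,p))-obs).ravel(),[w.mean(0)[0],w.mean(0)[1],0]);print("vb scene",r.x,np.degrees(r.x[2]),r.fun.round(1))
tr=np.array(cs(0,0,1,[(384,207),(433,205),(437,281),(387,282)]))
for u in tr:print(ray("top",u+.5,.03).round(4))
E
```

```text
cams [array([0.48155064, 0.02568257, 1.01104886]), array([0.91069362, 0.27269741, 0.70984944])]
barrel ['top'] [ 0.5348  0.2746 -0.1415] -8.11 0.04
barrel ['scene'] [ 0.5339  0.2729 -0.1466] -8.4 0.039
barrel ['top', 'scene'] [ 0.5346  0.2737 -0.1471] -8.43 0.121
tube ['top'] [ 0.5586  0.0487 -0.0733] -4.2 0.013
tube ['scene'] [ 0.5587  0.0461 -0.0771] -4.41 0.016
tube ['top', 'scene'] [ 0.5588  0.0484 -0.0727] -4.16 0.258
screws [[0.5811 0.0741 0.013 ]
 [0.5768 0.0206 0.013 ]
 [0.5373 0.0779 0.013 ]
 [0.5327 0.0241 0.013 ]] [0.55698465 0.04919003 0.013     ]
yaw -4.792619053270127
vb scene [ 0.55596097  0.04515148 -0.09538127] -5.46494446437737 [-0.3 -0.  -0.6 -0.3  0.7 -0.6  0.1  0.8]
[ 0.6006 -0.241   0.03  ]
[ 0.6042 -0.3577  0.03  ]
[ 0.4274 -0.3554  0.03  ]
[ 0.4266 -0.2395  0.03  ]
```

```bash
cat >> h.py <<'E'
from scipy.spatial.transform import Rotation as Ro
def rot(q):return Ro.from_quat([q[1],q[2],q[3],q[0]])
def target(yaw):
    # jaws open perpendicular to object axis; x down
    out=[]
    for s in(1,-1):
        z=s*np.array([-np.sin(yaw),np.cos(yaw),0]);x=np.array([0,0,-1.]);y=np.cross(z,x);out.append(Ro.from_matrix(np.c_[x,y,z]))
    return out
def go(pos,yaw,z_grasp=None):
    s=ctrl.get_state();R=rot(s["orientation"])
    T=min(target(yaw),key=lambda T:(R.inv()*T).magnitude())
    print("t",round(s["time_s"],2),"pos",s["eef_pos"].round(4),"F",s["contact_force"].round(2),"tau",s["torque"].round(2),"open",round(s["opening"],4),"j6",s["joints"][5].round(2))
    print("turn deg",np.degrees((R.inv()*T).as_rotvec()).round(2),"shift after turn",T.inv().apply(np.array(pos)-s["eef_pos"]).round(4))
    print("tool axes after turn\n",T.as_matrix().round(3))
VB=[.5568,.0473];VY=np.radians(-4.7);BA=[.5344,.2738];BY=np.radians(-8.3)
E
python3 - <<'E'
from h import *
go([.5568,.0473,.15],VY)
print(rot(ctrl.get_state()["orientation"]).as_matrix().round(3))
E
```

```text
t 0.1 pos [0.153  0.6311 0.2048] F [-0.39  0.29 -0.18] tau [ 0.03 -0.01 -0.  ] open 0.0851 j6 -0.08
turn deg [-8.92 -0.11 -0.02] shift after turn [ 0.0548 -0.4503 -0.5488]
tool axes after turn
 [[ 0.    -0.997  0.082]
 [ 0.     0.082  0.997]
 [-1.     0.     0.   ]]
[[-0.001 -0.972  0.236]
 [-0.002  0.236  0.972]
 [-1.     0.    -0.002]]
```

Call:
apply_moves(moves=[-4.46, 0, 0, 0, 0, 0, 1, -4.46, 0, 0, 0, 0, 0, 1, 0, 0, 0, 0, -0.0281, -0.0343, 1, 0, 0, 0, 0, -0.0281, -0.0343, 1, 0, 0, 0, 0, -0.0281, -0.0343, 1, 0, 0, 0, 0, -0.0281, -0.0343, 1, 0, 0, 0, 0, -0.0281, -0.0343, 1, 0, 0, 0, 0, -0.0281, -0.0343, 1, 0, 0, 0, 0, -0.0281, -0.0343, 1, 0, 0, 0, 0, -0.0281, -0.0343, 1, 0, 0, 0, 0, -0.0281, -0.0343, 1, 0, 0, 0, 0, -0.0281, -0.0343, 1, 0, 0, 0, 0, -0.0281, -0.0343, 1, 0, 0, 0, 0, -0.0281, -0.0343, 1, 0, 0, 0, 0, -0.0281, -0.0343, 1, 0, 0, 0, 0, -0.0281, -0.0343, 1, 0, 0, 0, 0, -0.0281, -0.0343, 1, 0, 0, 0, 0, -0.0281, -0.0343, 1])

```text
time_s: 1.9
eef_pos: [0.5567, 0.0461, 0.2055]
orientation: [0.52, -0.479, 0.52, 0.479]
contact_force: [0.8, -0.0, -0.2]
opening: 0.0854
```

```bash
python3 - <<'E'
from h import *
go([.5568,.0473,.0384],VY)
E
```

```text
t 1.9 pos [0.5567 0.0461 0.2055] F [ 0.76 -0.03 -0.23] tau [ 0.03 -0.03 -0.01] open 0.0854 j6 -1.5
turn deg [-0.02  0.   -0.03] shift after turn [ 0.1671 -0.      0.0012]
tool axes after turn
 [[ 0.    -0.997  0.082]
 [ 0.     0.082  0.997]
 [-1.     0.     0.   ]]
```

Call:
apply_moves(moves=[0, 0, 0, 0.03, 0, 0.0012, 1, 0, 0, 0, 0.03, 0, 0, 1, 0, 0, 0, 0.03, 0, 0, 1, 0, 0, 0, 0.03, 0, 0, 1, 0, 0, 0, 0.02, 0, 0, 1, 0, 0, 0, 0.015, 0, 0, 0.8, 0, 0, 0, 0.011, 0, 0, 0.5, 0, 0, 0, 0, 0, 0, 0.3, 0, 0, 0, 0, 0, 0, 0.25, 0, 0, 0, 0, 0, 0, 0.25], grip_force=25)

```text
time_s: 2.9
eef_pos: [0.5575, 0.0491, 0.0414]
orientation: [0.521, -0.48, 0.519, 0.478]
contact_force: [0.2, -0.8, 0.3]
opening: 0.0213
```

```bash
python3 - <<'E'
from h import *
go([.5568,.0473,.0384],VY)
cv2.imwrite("pics/a1.png",cv2.resize(ctrl.get_image("scene")[130:280,230:400,::-1],None,fx=4,fy=4))
E
```

```text
t 2.9 pos [0.5575 0.0491 0.0414] F [ 0.22 -0.76  0.34] tau [-0.02 -0.03  0.02] open 0.0213 j6 -1.5
turn deg [-0.    0.01  0.15] shift after turn [ 0.003   0.0005 -0.0018]
tool axes after turn
 [[ 0.    -0.997  0.082]
 [ 0.     0.082  0.997]
 [-1.     0.     0.   ]]
```

View pics/a1.png

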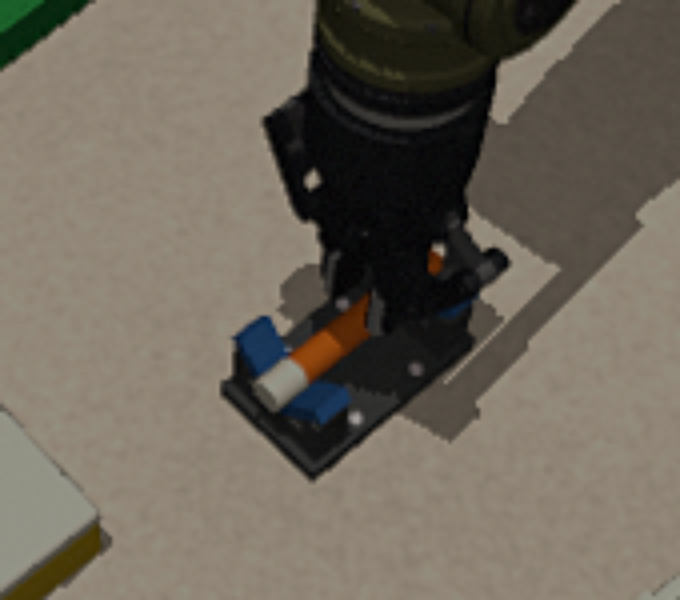

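Fingers straddle the tube inside the gap. I'll close now.

Call:
apply_moves(moves=[0, 0, 0, 0.001, 0, 0, 0.2, 0, 0, 0, 0.001, 0, 0, 0.15, 0, 0, 0, 0, 0, 0, 0.1, 0, 0, 0, 0, 0, 0, 0.1, 0, 0, 0, 0, 0, 0, 0.1, 0, 0, 0, 0, 0, 0, 0.1], grip_force=30)

```text
time_s: 3.55
eef_pos: [0.5563, 0.0491, 0.0379]
orientation: [0.52, -0.479, 0.52, 0.479]
contact_force: [0.6, 0.1, 0.3]
opening: 0.0087
```

```bash
python3 - <<'E'
from h import *
go([.5568,.0473,.0384],VY)
E
```

```text
t 3.55 pos [0.5563 0.0491 0.0379] F [0.57 0.12 0.28] tau [0.01 0.03 0.  ] open 0.0087 j6 -1.5
turn deg [-0.01  0.    0.  ] shift after turn [-0.0005 -0.0006 -0.0017]
tool axes after turn
 [[ 0.    -0.997  0.082]
 [ 0.     0.082  0.997]
 [-1.     0.     0.   ]]
```

```bash
python3 - <<'E'
from h import *
a=cv2.resize(ctrl.get_image("scene")[150:270,250:380,::-1],None,fx=3.5,fy=4);b=cv2.resize(ctrl.get_image("top")[180:280,210:310,::-1],None,fx=3,fy=4.8)
cv2.imwrite("pics/a2.png",np.clip(np.hstack([a,b])*1.6,0,255))
print(ctrl.get_state()["opening"])
E
```

```text
0.008256690557440428[ WARN:0@1.936] global loadsave.cpp:1063 imwrite_ Unsupported depth image for selected encoder is fallbacked to CV_8U.
```

View pics/a2.png

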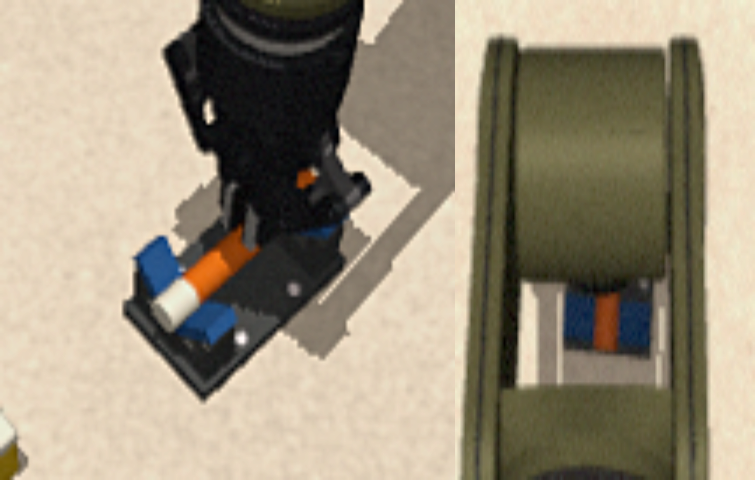

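```bash
python3 - <<'E'
from h import *
a=cv2.resize(ctrl.get_image("scene")[180:255,275:350,::-1],None,fx=8,fy=8,interpolation=cv2.INTER_CUBIC)
cv2.imwrite("pics/a3.png",np.clip(a*2.5,0,255).astype('uint8'))
E
```

```text
(no output)
```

View pics/a3.png

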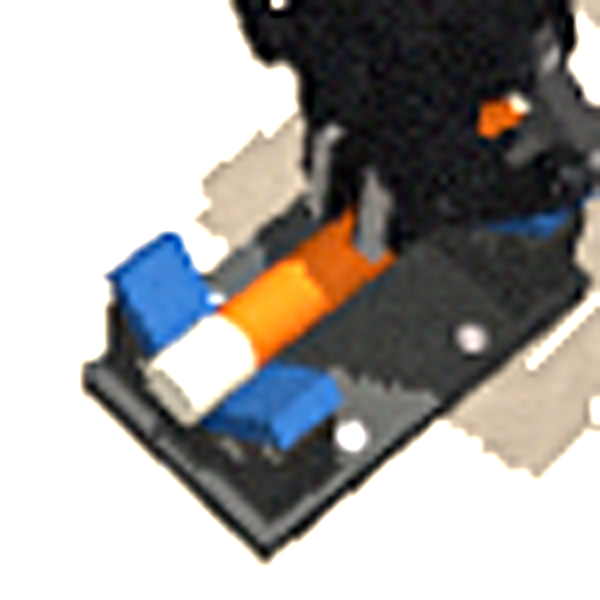

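```bash
python3 - <<'E'
from h import *
s=ctrl.get_state();R=rot(s["orientation"]);p=s["eef_pos"];print(s["opening"],p)
for dx in(-.03,-.008,0,.011):
  for dz in(-.0045,.0045,-.009,.009):
    u=proj("scene",p+R.apply([dx,-.011,dz]))[0];print(dx,dz,((u+.5-[275,180])*8).round())
E
```

```text
0.00834663254968266 [0.55632431 0.04905874 0.03792134]
-0.03 -0.0045 [326. 224.]
-0.03 0.0045 [352. 247.]
-0.03 -0.009 [313. 213.]
-0.03 0.009 [365. 259.]
-0.008 -0.0045 [319. 271.]
-0.008 0.0045 [345. 294.]
-0.008 -0.009 [307. 260.]
-0.008 0.009 [357. 305.]
0 -0.0045 [317. 288.]
0 0.0045 [342. 310.]
0 -0.009 [304. 276.]
0 0.009 [355. 322.]
0.011 -0.0045 [314. 310.]
0.011 0.0045 [338. 332.]
0.011 -0.009 [301. 299.]
0.011 0.009 [351. 344.]
```

```bash
python3 - <<'E'
from h import *
for u in((375,255),(325,215),(375,170),(330,130)):
  uv=np.array(u)/8+[275,180]-.5
  for z in(.027,.04,.055,.07):print(u,z,ray("scene",uv,z)[:2].round(4))
im=ctrl.get_image("scene")[100:270,220:400,::-1]
a=cv2.resize(im,None,fx=4,fy=3.5,interpolation=cv2.INTER_CUBIC)
cv2.imwrite("pics/a4.png",np.clip(255*(a/255.)**.45,0,255).astype('uint8'))
E
```

```text
(375, 255) 0.027 [0.5434 0.0445]
(375, 255) 0.04 [0.5504 0.0488]
(375, 255) 0.055 [0.5585 0.0538]
(375, 255) 0.07 [0.5666 0.0588]
(325, 215) 0.027 [0.543 0.027]
(325, 215) 0.04 [0.55   0.0317]
(325, 215) 0.055 [0.5581 0.0371]
(325, 215) 0.07 [0.5661 0.0425]
(375, 170) 0.027 [0.5232 0.0274]
(375, 170) 0.04 [0.5306 0.0321]
(375, 170) 0.055 [0.5391 0.0375]
(375, 170) 0.07 [0.5476 0.0429]
(330, 130) 0.027 [0.5217 0.0105]
(330, 130) 0.04 [0.5291 0.0155]
(330, 130) 0.055 [0.5376 0.0212]
(330, 130) 0.07 [0.5462 0.027 ]
```

View pics/a4.png

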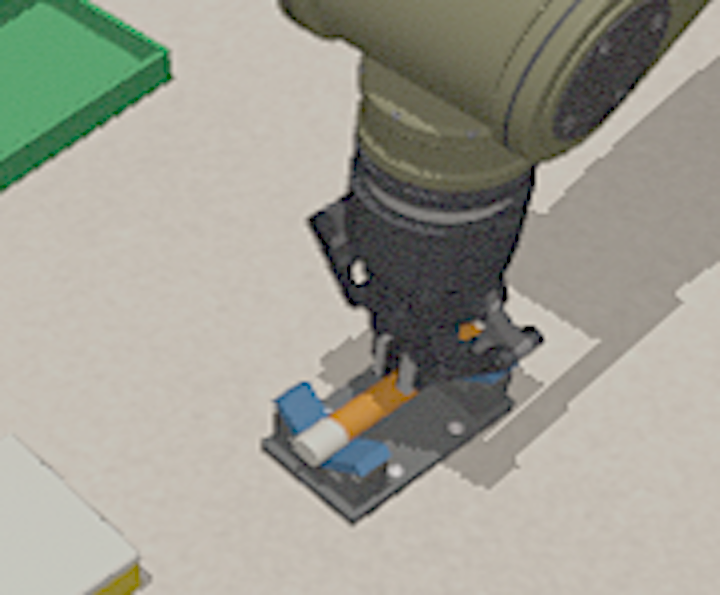

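```bash
python3 - <<'E'
from h import *
s=ctrl.get_state();R=rot(s["orientation"]);p=s["eef_pos"]
im=ctrl.get_image("scene")[:,:,::-1].copy()
x0,y0,k=250,110,5
c=cv2.resize(im[y0:y0+120,x0:x0+150],None,fx=k,fy=k,interpolation=cv2.INTER_CUBIC)
c=np.clip(255*(c/255.)**.45,0,255).astype('uint8')
def box(x1,x2,hy,z1,z2,col):
    P=np.array([[x,y,z] for x in(x1,x2) for y in(-hy,hy) for z in(z1,z2)])
    q=((proj("scene",p+R.apply(P))+.5-[x0,y0])*k).round().astype(int)
    for i in range(8):
        for j in range(i):
            if bin(i^j).count('1')==1:cv2.line(c,tuple(map(int,q[i])),tuple(map(int,q[j])),col,1)
box(-.062,-.10,.038,-.0425,.0425,(0,0,255))
box(-.027,.011,.011,.004,.012,(0,255,0));box(-.027,.011,.011,-.004,-.012,(0,255,0))
L=cyl(.009,.12,.0464);h=cv2.convexHull(((proj("scene",place(L,[.5587,.0474,-.077]))+.5-[x0,y0])*k).astype(np.int32));cv2.polylines(c,[h],True,(255,0,255),1)
cv2.imwrite("pics/a5.png",c)
E
```

```text
(no output)
```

View pics/a5.png

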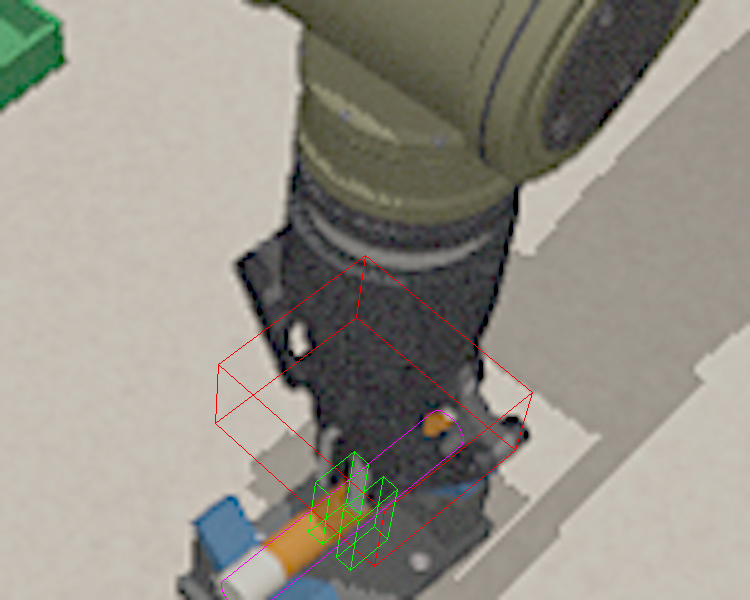

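The finger strips overlap the tube from above and the opening is 8 mm, so the tips look to be above the tube (about z = 0.055), not around it. I'll open the fingers and look again before correcting.

Call:
apply_moves(moves=[0, 0, 0, 0, 0, 0, 0.5, 0, 0, 0, 0, 0, 0, 0.5, 0, 0, 0, 0, 0, 0, 0.5, 0, 0, 0, 0, 0, 0, 0.5])

```text
time_s: 4.2
eef_pos: [0.5563, 0.0491, 0.0379]
orientation: [0.52, -0.479, 0.52, 0.479]
contact_force: [-0.4, 0.2, 0.3]
opening: 0.0428
```

```bash
cat >> h.py <<'E'
def ov(fn,x0,y0,w,hh,k=5,cam="scene",boxes=True):
    s=ctrl.get_state();R=rot(s["orientation"]);p=s["eef_pos"];o=s["opening"]/2
    im=ctrl.get_image(cam)[:,:,::-1]
    c=cv2.resize(im[y0:y0+hh,x0:x0+w],None,fx=k,fy=k,interpolation=cv2.INTER_CUBIC)
    c=np.clip(255*(c/255.)**.45,0,255).astype('uint8')
    if boxes:
      for z1,z2 in((o,o+.008),(-o,-o-.008)):
        P=np.array([[x,y,z] for x in(-.027,.011) for y in(-.011,.011) for z in(z1,z2)])
        q=((proj(cam,p+R.apply(P))+.5-[x0,y0])*k).round().astype(int)
        for i in range(8):
          for j in range(i):
            if bin(i^j).count('1')==1:cv2.line(c,tuple(map(int,q[i])),tuple(map(int,q[j])),(0,255,0),1)
    cv2.imwrite(fn,c);print(p.round(4),s["opening"].round(4),s["contact_force"].round(2))
E
python3 - <<'E'
from h import *
ov("pics/a6.png",270,160,90,90,6)
E
```

```text
Traceback (most recent call last):
  File "h.py", line 51, in ov
    cv2.imwrite(fn,c);print(p.round(4),s["opening"].round(4),s["contact_force"].round(2))
                                       ^^^^^^^^^^^^^^^^^^
AttributeError: 'float' object has no attribute 'round'
```

View pics/a6.png

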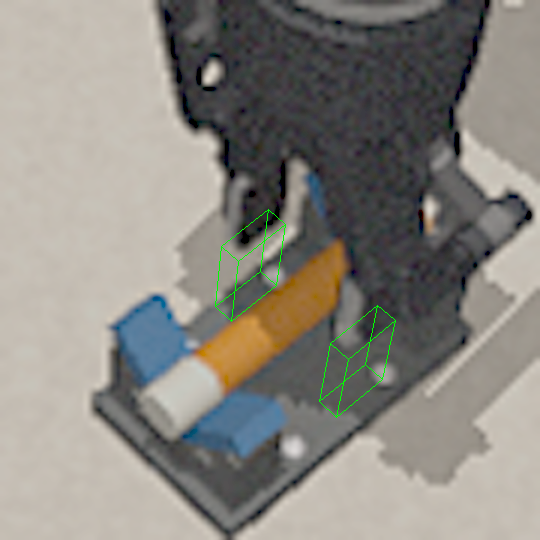

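The pads' lower ends appear about 20–25 mm higher than the reported pose implies. I'll lower in small watched steps.

Call:
apply_moves(moves=[0, 0, 0, 0.004, 0, 0, 0.5, 0, 0, 0, 0.004, 0, 0, 0.5, 0, 0, 0, 0.004, 0, 0, 0.5, 0, 0, 0, 0, 0, 0, 0.5])

```text
time_s: 4.65
eef_pos: [0.5555, 0.0491, 0.0248]
orientation: [0.52, -0.479, 0.521, 0.48]
contact_force: [-0.7, -0.2, -0.1]
opening: 0.0427
```

```bash
sed -i 's/s\["opening"\].round(4)/round(s["opening"],4)/' h.py; python3 - <<'E'
from h import *
ov("pics/a7.png",270,160,90,90,6)
E
```

```text
[0.5555 0.0491 0.0248] 0.0427 [-0.71 -0.2  -0.11]
```

View pics/a7.png

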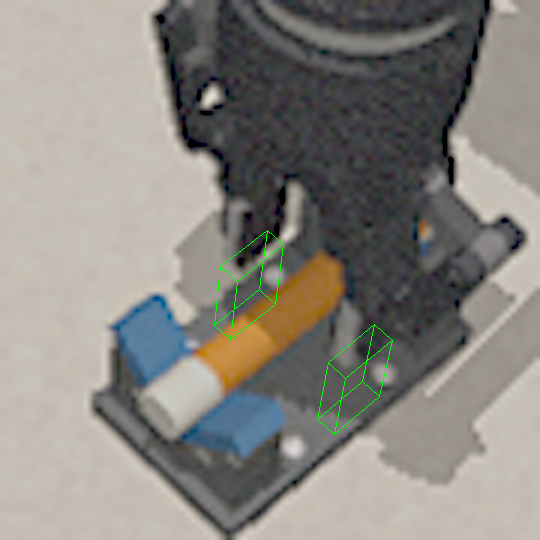

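Call:
apply_moves(moves=[0, 0, 0, 0.002, 0, 0, 0.5, 0, 0, 0, 0.002, 0, 0, 0.5, 0, 0, 0, 0.002, 0, 0, 0.5, 0, 0, 0, 0, 0, 0, 0.4, 0, 0, 0, 0, 0, 0, 0.3, 0, 0, 0, 0, 0, 0, 0.2, 0, 0, 0, 0, 0, 0, 0.2])

```text
time_s: 5.4
eef_pos: [0.5562, 0.0471, 0.0203]
orientation: [0.519, -0.48, 0.521, 0.478]
contact_force: [-0.5, -6.8, 2.4]
opening: 0.0175
```

```bash
python3 - <<'E'
from h import *
ov("pics/a8.png",270,160,90,90,6)
E
```

```text
[0.5562 0.0471 0.0203] 0.0175 [-0.53 -6.8   2.37]
```

View pics/a8.png

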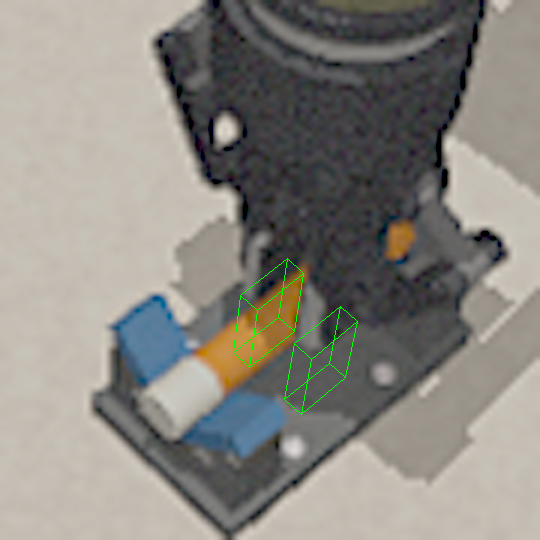

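It now grips (opening 17.5 mm) at a reported TCP z of 0.020, so the reported z and the camera geometry disagree. I'll lift and triangulate the held tube to measure the offset.

Call:
apply_moves(moves=[0, 0, 0, 0, 0, 0, 0.1, 0, 0, 0, 0, 0, 0, 0.1, 0, 0, 0, -0.005, 0, 0, 0.1, 0, 0, 0, -0.01, 0, 0, 0.1, 0, 0, 0, -0.02, 0, 0, 0.1, 0, 0, 0, -0.03, 0, 0, 0.1, 0, 0, 0, -0.035, 0, 0, 0.1, 0, 0, 0, 0, 0, 0, 0.1], grip_force=35)

```text
time_s: 6.25
eef_pos: [0.5606, 0.0494, 0.1272]
orientation: [0.523, -0.482, 0.517, 0.476]
contact_force: [0.6, -0.1, 0.5]
opening: 0.016
```

```bash
python3 - <<'E'
from h import *
ov("pics/a9.png",240,110,120,120,5);ov("pics/a9t.png",220,170,110,110,5,"top")
print(ctrl.get_state())
E
```

```text
[0.5606 0.0494 0.1272] 0.016 [ 0.58 -0.13  0.49]
[0.559  0.0494 0.1244] 0.0163 [-0.96 -0.09 -0.33]
{'time_s': 6.35, 'joints': array([-7.78294574e-03, -9.43894595e-03,  1.93512728e+00,  2.71128660e-04,
        1.21249219e+00, -1.49685967e+00]), 'joint_vel': array([ 0.00080565,  0.02985747,  0.0440286 , -0.00203204, -0.00066984,
        0.00046271]), 'joint_efforts': array([-9.00613319e-03, -3.59034491e+01, -3.64011741e+01,  1.80239458e-03,
       -4.83096892e-02, -1.69657739e-05]), 'eef_pos': array([0.55731802, 0.04934036, 0.12187824]), 'orientation': array([ 0.52097096, -0.47989192,  0.51908665,  0.47837438]), 'contact_force': array([-0.80084925, -0.2758116 , -0.50819257]), 'torque': array([0.01239496, 0.01465931, 0.03879917]), 'opening': 0.01629618536857084}
```

View pics/a9.png

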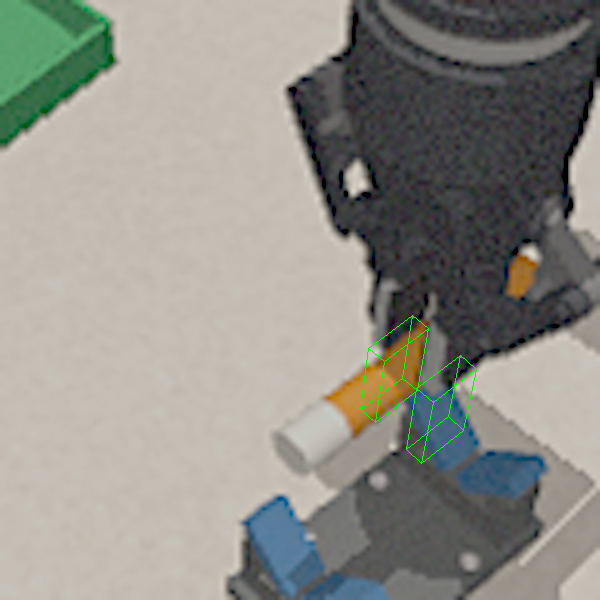

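View pics/a9t.png

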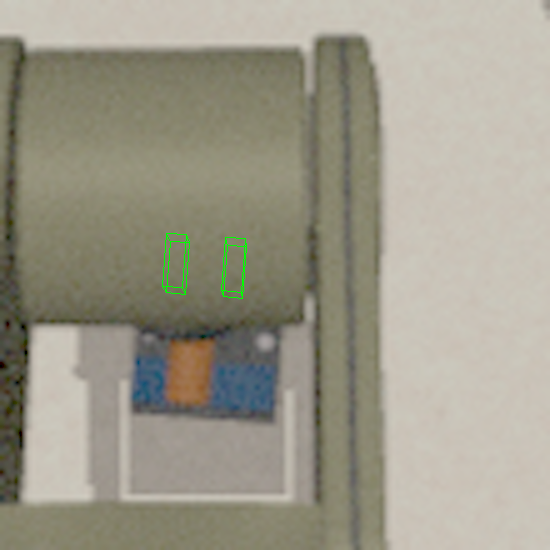

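```bash
python3 - <<'E'
from h import *
s=ctrl.get_state();print(s["eef_pos"])
obs=np.r_[240+293/5-.5,110+450/5-.5, 220+189/5-.5,170+402/5-.5]
def f(q):
    x,y,z,p=q;d=np.array([np.cos(p)*np.cos(VY),np.cos(p)*np.sin(VY),np.sin(p)])*.06;c=np.array([x,y,z])
    return np.r_[proj("scene",c+d)[0],proj("top",c-d)[0]]-obs
r=least_squares(f,[.557,.048,.13,0],x_scale=[.01,.01,.01,.1]);print(r.x,r.fun.round(2),np.degrees(r.x[3]))
E
```

```text
[0.55731802 0.04934036 0.12187824]
[ 0.56228399  0.04937602  0.15850713 -0.01507591] [ 0.58  0.03  0.53 -0.43] -0.8637861186002486
```

The held tube sits about 26–32 mm above the reported TCP (nominal 8 mm), so the reported z reads roughly 20–30 mm low against the cameras. I'll work from forces and pictures. Next, over to the tray.

Call:
apply_moves(moves=[0, 0, 0, 0, 0.0017, -0.02, 0.1, 0, 0, 0, 0, 0.0017, -0.035, 0.1, 0, 0, 0, 0, 0.0017, -0.035, 0.1, 0, 0, 0, 0, 0.0017, -0.035, 0.1, 0, 0, 0, 0, 0.0017, -0.035, 0.1, 0, 0, 0, 0, 0.0017, -0.035, 0.1, 0, 0, 0, 0, 0.0017, -0.035, 0.1, 0, 0, 0, 0, 0.0017, -0.035, 0.1, 0, 0, 0, 0, 0.0017, -0.035, 0.1, 0, 0, 0, 0, 0.0017, -0.03, 0.1, 0, 0, 0, 0, 0, -0.02, 0.1, 0, 0, 0, 0, 0, 0, 0.1, 0, 0, 0, 0, 0, 0, 0.1])

```text
time_s: 7.65
eef_pos: [0.5103, -0.2976, 0.1189]
orientation: [0.52, -0.478, 0.52, 0.48]
contact_force: [-0.7, 0.9, -0.0]
opening: 0.0156
```

```bash
python3 - <<'E'
from h import *
ov("pics/b1.png",130,40,150,120,5);ov("pics/b1t.png",350,180,120,120,5,"top")
go([.512,-.298,.1],VY)
E
```

```text
[ 0.5103 -0.2976  0.1189] 0.0156 [-0.68  0.87 -0.02]
[ 0.5105 -0.2972  0.1192] 0.0159 [ 0.32  0.33 -0.11]
t 7.75 pos [ 0.5107 -0.2971  0.1194] F [ 0.18  0.08 -0.1 ] tau [0.01 0.04 0.04] open 0.0162 j6 -2.11
turn deg [ 0.05  0.06 -0.05] shift after turn [ 0.0194 -0.0014 -0.0008]
tool axes after turn
 [[ 0.    -0.997  0.082]
 [ 0.     0.082  0.997]
 [-1.     0.     0.   ]]
```

View pics/b1.png

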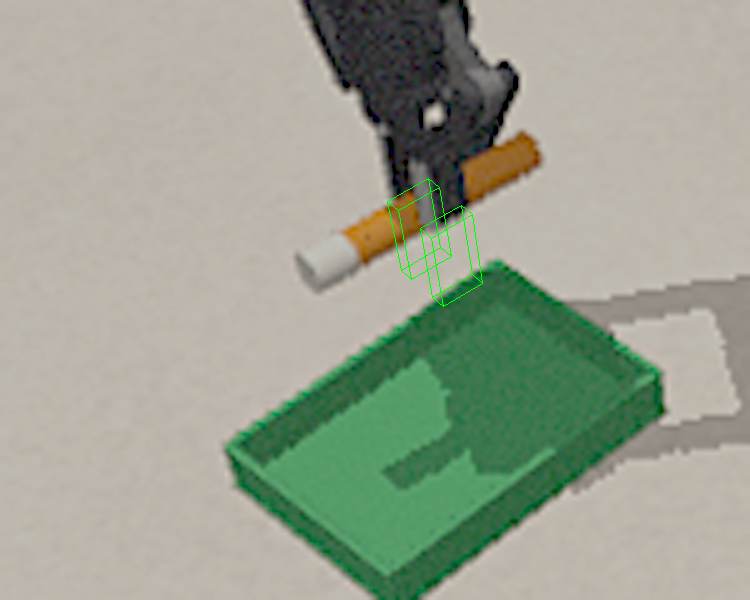

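View pics/b1t.png

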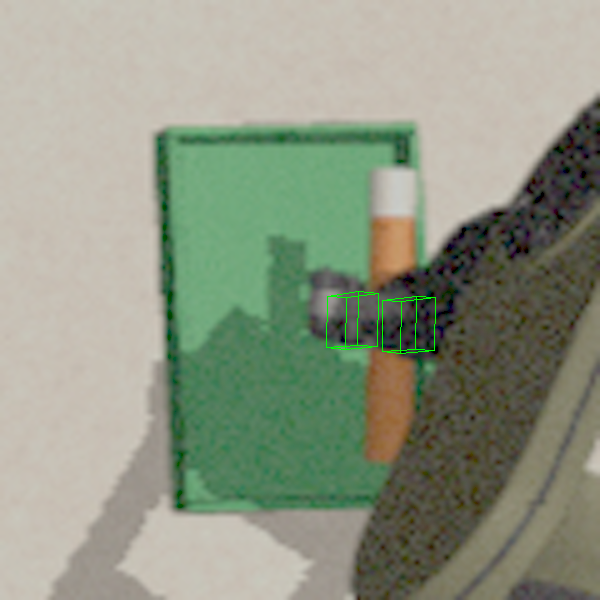

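```bash
cat >> h.py <<'E'
def rod(obs,g): # obs {cam:(uv_plus,uv_minus)}
    def f(q):
        x,y,z,p,w=q;d=np.array([np.cos(p)*np.cos(w),np.cos(p)*np.sin(w),np.sin(p)])*.06;c=np.array([x,y,z])
        return np.concatenate([np.r_[proj(n,c+d)[0],proj(n,c-d)[0]]-np.ravel(o) for n,o in obs.items()])
    r=least_squares(f,g,x_scale=[.01,.01,.01,.1,.1]);print(r.x.round(4),np.degrees(r.x[3:]).round(1),r.fun.round(2));return r.x
E
python3 - <<'E'
from h import *
rod({"scene":[(130+308/5-.5,40+270/5-.5),(130+531/5-.5,40+152/5-.5)],"top":[(350+394/5-.5,180+170/5-.5),(350+388/5-.5,180+459/5-.5)]},[.512,-.298,.13,0,VY])
E
```

```text
[ 0.5142 -0.2954  0.1482  0.0357 -0.072 ] [ 2.  -4.1] [ 0.52  0.16  0.57  0.14  0.43 -0.72  0.39  0.02]
```

Tube is held with its axis about 29 mm above the reported TCP, nearly level and centred over the tray. I'll lower it with the force watched.

Call:
apply_moves(moves=[0, 0, 0, 0.02, 0, -0.002, 0.1, 0, 0, 0, 0.025, 0, 0, 0.1, 0, 0, 0, 0.025, 0, 0, 0.1, 0, 0, 0, 0.02, 0, 0, 0.1, 0, 0, 0, 0.012, 0, 0, 0.1, 0, 0, 0, 0.008, 0, 0, 0.1, 0, 0, 0, 0.006, 0, 0, 0.1, 0, 0, 0, 0, 0, 0, 0.1, 0, 0, 0, 0, 0, 0, 0.1])

```text
time_s: 8.65
eef_pos: [0.5111, -0.3007, 0.0048]
orientation: [0.52, -0.48, 0.52, 0.479]
contact_force: [-0.2, 0.5, -0.7]
opening: 0.0159
```

```bash
python3 - <<'E'
from h import *
ov("pics/b2.png",150,60,120,110,5,boxes=False)
go([.512,-.298,-.012],VY)
E
```

```text
[ 0.5111 -0.3007  0.0048] 0.0159 [-0.16  0.51 -0.71]
t 8.7 pos [ 0.5112 -0.3009  0.005 ] F [-0.11 -0.35 -0.48] tau [ 0.    0.01 -0.  ] open 0.0161 j6 -2.11
turn deg [-0.01 -0.05  0.09] shift after turn [ 0.017  -0.0006  0.0029]
tool axes after turn
 [[ 0.    -0.997  0.082]
 [ 0.     0.082  0.997]
 [-1.     0.     0.   ]]
```

View pics/b2.png

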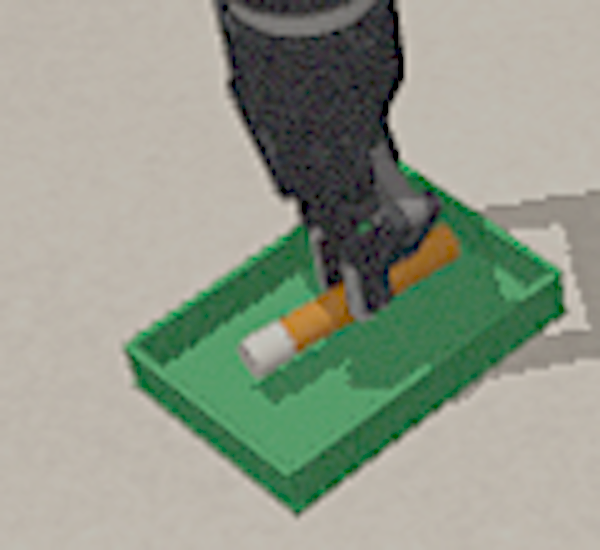

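Call:
apply_moves(moves=[0, 0, 0, 0.005, 0, 0, 0.1, 0, 0, 0, 0.005, 0, 0, 0.1, 0, 0, 0, 0.003, 0, 0, 0.1, 0, 0, 0, 0.001, 0, 0, 0.1, 0, 0, 0, 0, 0, 0, 0.1, 0, 0, 0, 0, 0, 0, 0.1])

```text
time_s: 9.3
eef_pos: [0.5106, -0.3004, -0.01]
orientation: [0.52, -0.479, 0.52, 0.479]
contact_force: [0.3, -0.1, 0.4]
opening: 0.0159
```

Call:
apply_moves(moves=[0, 0, 0, 0.001, 0, 0, 0.1, 0, 0, 0, 0.001, 0, 0, 0.1, 0, 0, 0, 0.001, 0, 0, 0.1, 0, 0, 0, 0, 0, 0, 0.1])

```text
time_s: 9.7
eef_pos: [0.5107, -0.3005, -0.0121]
orientation: [0.52, -0.479, 0.52, 0.479]
contact_force: [-1.2, 1.3, 5.7]
opening: 0.0162
```

Contact at eef z ≈ −0.012, about 26 mm below the tube axis, the same as in the V. Release.

Call:
apply_moves(moves=[0, 0, 0, 0, 0, 0, 0.25, 0, 0, 0, 0, 0, 0, 0.35, 0, 0, 0, 0, 0, 0, 0.4, 0, 0, 0, 0, 0, 0, 0.4, 0, 0, 0, 0, 0, 0, 0.4, 0, 0, 0, -0.005, 0, 0, 0.4, 0, 0, 0, -0.02, 0, 0, 0.4, 0, 0, 0, -0.03, 0, 0, 0.4, 0, 0, 0, -0.04, 0, 0, 0.6, 0, 0, 0, -0.04, 0, 0, 1, 0, 0, 0, -0.03, 0, 0, 1, 0, 0, 0, 0, 0, 0, 1])

```text
time_s: 10.9
eef_pos: [0.5136, -0.3025, 0.159]
orientation: [0.521, -0.483, 0.519, 0.475]
contact_force: [-0.1, -0.7, 1.5]
opening: 0.0851
```

```bash
python3 - <<'E'
from h import *
ov("pics/b3.png",150,40,120,120,5,boxes=True)
go([BA[0],BA[1],.13],BY)
E
```

```text
[ 0.5136 -0.3025  0.159 ] 0.0851 [-0.09 -0.74  1.52]
t 10.95 pos [ 0.5122 -0.3016  0.1558] F [-0.06  0.05 -0.65] tau [-0.01 -0.02 -0.01] open 0.0856 j6 -2.11
turn deg [ 3.6  -0.19  0.33] shift after turn [0.0258 0.061  0.5725]
tool axes after turn
 [[ 0.    -0.99   0.144]
 [ 0.     0.144  0.99 ]
 [-1.     0.     0.   ]]
```

View pics/b3.png

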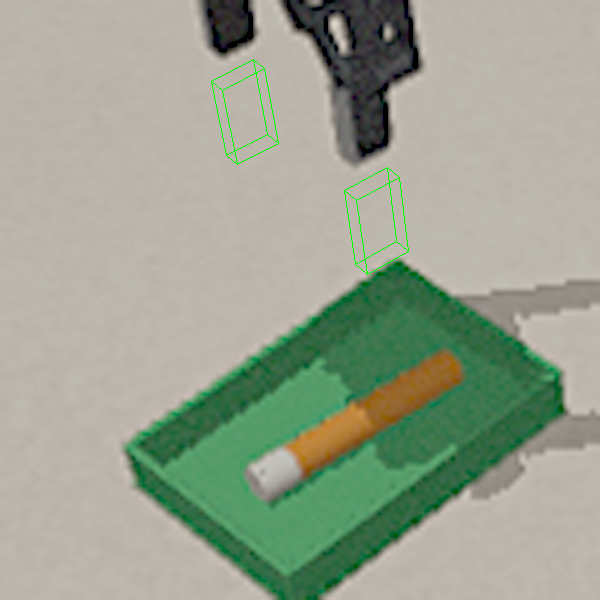

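The tube lies flat and released in the tray, with the tips well clear. Next, the barrel.

Call:
apply_moves(moves=[3.6, -0.2, 0.3, 0, 0, 0, 1, 0, 0, 0, 0, 0.0022, 0.0205, 1, 0, 0, 0, 0, 0.0044, 0.041, 1, 0, 0, 0, 0, 0.0044, 0.041, 1, 0, 0, 0, 0, 0.0044, 0.041, 1, 0, 0, 0, 0, 0.0044, 0.041, 1, 0, 0, 0, 0, 0.0044, 0.041, 1, 0, 0, 0, 0, 0.0044, 0.041, 1, 0, 0, 0, 0, 0.0044, 0.041, 1, 0, 0, 0, 0, 0.0044, 0.041, 1, 0, 0, 0, 0, 0.0044, 0.041, 1, 0, 0, 0, 0, 0.0044, 0.041, 1, 0, 0, 0, 0, 0.0044, 0.041, 1, 0, 0, 0, 0, 0.0044, 0.041, 1, 0, 0, 0, 0, 0.0044, 0.041, 1, 0, 0, 0, 0, 0.0022, 0.019, 1, 0, 0, 0, 0, 0, 0, 1, 0, 0, 0, 0, 0, 0, 1])

```text
time_s: 12.75
eef_pos: [0.5313, 0.2747, 0.1531]
orientation: [0.533, -0.461, 0.536, 0.465]
contact_force: [0.1, -0.3, -0.3]
opening: 0.0857
```

```bash
python3 - <<'E'
from h import *
ov("pics/c1.png",350,170,140,140,4);ov("pics/c1t.png",110,160,120,140,4,"top")
go([BA[0],BA[1],.005],BY)
E
```

```text
[0.5313 0.2747 0.1531] 0.0857 [ 0.11 -0.32 -0.33]
[0.5316 0.2741 0.1533] 0.0855 [-0.11 -0.14  0.74]
t 12.85 pos [0.5319 0.2738 0.1536] F [0.   0.05 0.39] tau [0.03 0.02 0.02] open 0.0855 j6 -1.04
turn deg [-0.06  0.14 -0.36] shift after turn [ 0.1486 -0.0025  0.0003]
tool axes after turn
 [[ 0.    -0.99   0.144]
 [ 0.     0.144  0.99 ]
 [-1.     0.     0.   ]]
```

View pics/c1.png

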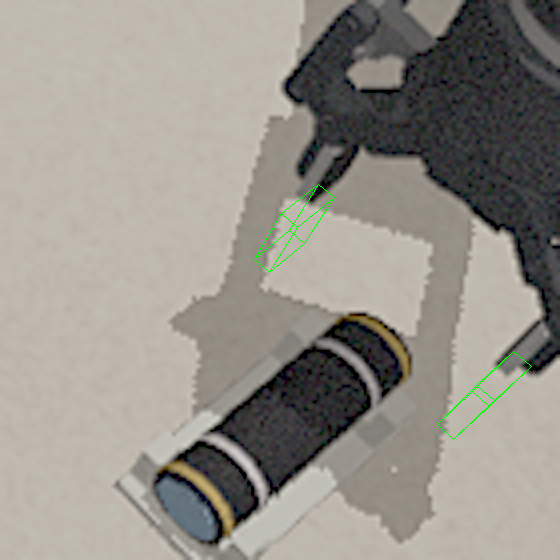

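View pics/c1t.png

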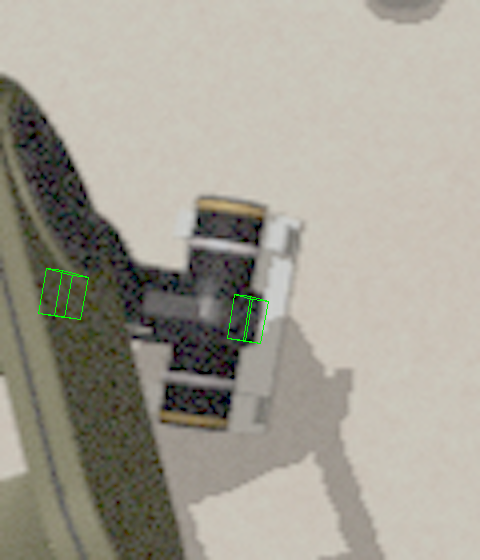

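```bash
sed -i 's/for x in(-.027,.011) for y in(-.011,.011) for z in(z1,z2)\])$/for x in(-.027+SH(o),.011+SH(o)) for y in(-.011,.011) for z in(z1,z2)])/' h.py; cat >> h.py <<'E'
def SH(o): return -.029-.013*(2*o/.085)
E
echo ok
```

```text
ok
```

Call:
apply_moves(moves=[0, 0.1, -0.3, 0.02, -0.0025, 0, 1, 0, 0, 0, 0.03, 0, 0, 1, 0, 0, 0, 0.03, 0, 0, 1, 0, 0, 0, 0.02, 0, 0, 1, 0, 0, 0, 0, 0, 0, 1, 0, 0, 0, 0, 0, 0, 1])

```text
time_s: 13.45
eef_pos: [0.5348, 0.2739, 0.0544]
orientation: [0.535, -0.462, 0.535, 0.462]
contact_force: [-0.2, -0.2, -0.2]
opening: 0.0853
```

```bash
python3 - <<'E'
from h import *
ov("pics/c2.png",350,170,140,140,4);ov("pics/c2t.png",110,160,120,140,4,"top")
go([BA[0],BA[1],.005],BY)
E
```

```text
[0.5348 0.2739 0.0544] 0.0853 [-0.21 -0.2  -0.18]
[0.5357 0.2744 0.0556] 0.0855 [-0.17  0.69  0.54]
t 13.55 pos [0.536  0.2748 0.0561] F [ 0.09 -0.16 -0.78] tau [-0.03 -0.01  0.02] open 0.0855 j6 -1.04
turn deg [-0.05  0.18  0.15] shift after turn [ 0.0511  0.0015 -0.0012]
tool axes after turn
 [[ 0.    -0.99   0.144]
 [ 0.     0.144  0.99 ]
 [-1.     0.     0.   ]]
```

View pics/c2.png

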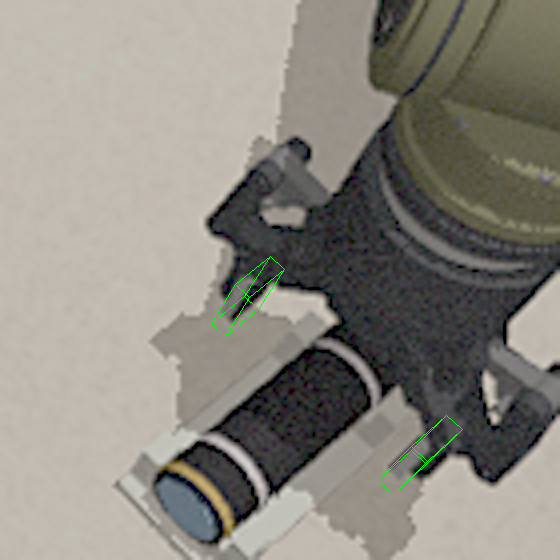

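View pics/c2t.png

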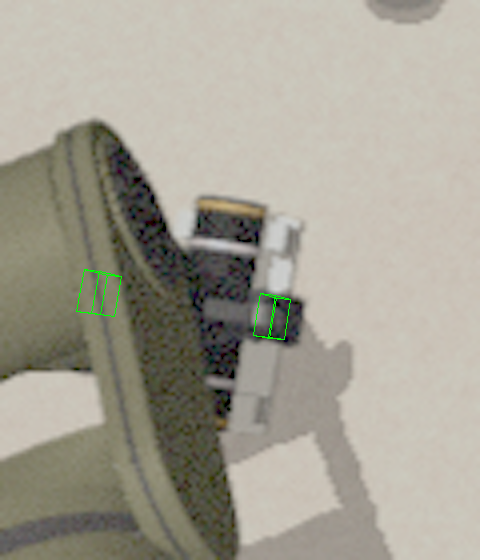

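The corrected overlay matches the fingers, which straddle the barrel. I'll lower and close gently.

Call:
apply_moves(moves=[0, 0, 0, 0.015, 0.0015, -0.001, 1, 0, 0, 0, 0.015, 0, 0, 1, 0, 0, 0, 0.01, 0, 0, 1, 0, 0, 0, 0.008, 0, 0, 0.9, 0, 0, 0, 0.003, 0, 0, 0.75, 0, 0, 0, 0, 0, 0, 0.62, 0, 0, 0, 0, 0, 0, 0.55, 0, 0, 0, 0, 0, 0, 0.52], grip_force=25)

```text
time_s: 14.35
eef_pos: [0.5336, 0.2744, 0.0038]
orientation: [0.536, -0.462, 0.534, 0.463]
contact_force: [0.7, -0.3, 1.1]
opening: 0.0443
```

```bash
python3 - <<'E'
from h import *
ov("pics/c3.png",350,170,140,140,4)
go([BA[0],BA[1],.005],BY)
E
```

```text
[0.5336 0.2744 0.0038] 0.0443 [ 0.68 -0.32  1.08]
t 14.4 pos [0.5335 0.2744 0.0038] F [-0.52  0.5   0.82] tau [-0.02 -0.04  0.01] open 0.0448 j6 -1.04
turn deg [-0.    0.13  0.06] shift after turn [-0.0012 -0.0009 -0.0005]
tool axes after turn
 [[ 0.    -0.99   0.144]
 [ 0.     0.144  0.99 ]
 [-1.     0.     0.   ]]
```

View pics/c3.png

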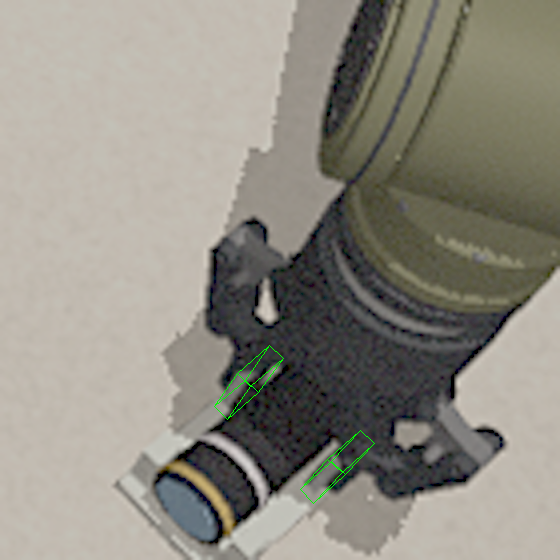

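Call:
apply_moves(moves=[0, 0, 0, 0, 0, 0, 0.47, 0, 0, 0, 0, 0, 0, 0.42, 0, 0, 0, 0, 0, 0, 0.4, 0, 0, 0, 0, 0, 0, 0.35, 0, 0, 0, 0, 0, 0, 0.35])

```text
time_s: 14.9
eef_pos: [0.5334, 0.2744, 0.0038]
orientation: [0.536, -0.462, 0.534, 0.463]
contact_force: [-2.0, -0.4, 5.5]
opening: 0.0394
```

```bash
python3 - <<'E'
from h import *
go([BA[0],BA[1],.005],BY)
E
```

```text
t 14.9 pos [0.5334 0.2744 0.0038] F [-2.02 -0.36  5.48] tau [-0.08  0.17 -0.04] open 0.0394 j6 -1.04
turn deg [-0.01  0.12  0.04] shift after turn [-0.0012 -0.001  -0.0004]
tool axes after turn
 [[ 0.    -0.99   0.144]
 [ 0.     0.144  0.99 ]
 [-1.     0.     0.   ]]
```

Gripped at 39.4 mm with almost no side force. I'll tighten and lift.

Call:
apply_moves(moves=[0, 0, 0, 0, 0, 0, 0.3, 0, 0, 0, 0, 0, 0, 0.3, 0, 0, 0, -0.003, 0, 0, 0.3, 0, 0, 0, -0.01, 0, 0, 0.3, 0, 0, 0, -0.02, 0, 0, 0.3, 0, 0, 0, -0.03, 0, 0, 0.3, 0, 0, 0, -0.03, 0, 0, 0.3, 0, 0, 0, -0.015, 0, 0, 0.3, 0, 0, 0, 0, 0, 0, 0.3, 0, 0, 0, 0, 0, 0, 0.3, 0, 0, 0, 0, 0, 0, 0.3], grip_force=80)

```text
time_s: 16.0
eef_pos: [0.5315, 0.2734, 0.1087]
orientation: [0.534, -0.462, 0.536, 0.463]
contact_force: [-0.3, 0.6, -1.6]
opening: 0.0377
```

```bash
python3 - <<'E'
from h import *
ov("pics/c4.png",330,140,150,150,4,boxes=False);ov("pics/c4t.png",110,160,140,140,4,"top",False)
go([VB[0],VB[1],.12],VY)
E
```

```text
[0.5315 0.2734 0.1087] 0.0377 [-0.33  0.63 -1.62]
[0.5316 0.2734 0.1087] 0.0375 [ 0.09  0.72 -1.72]
t 16.1 pos [0.5317 0.2735 0.1089] F [-0.35  0.71 -2.1 ] tau [ 0.08 -0.01 -0.  ] open 0.0378 j6 -1.04
turn deg [-3.61 -0.01 -0.19] shift after turn [-0.0111 -0.0435 -0.2234]
tool axes after turn
 [[ 0.    -0.997  0.082]
 [ 0.     0.082  0.997]
 [-1.     0.     0.   ]]
```

View pics/c4.png

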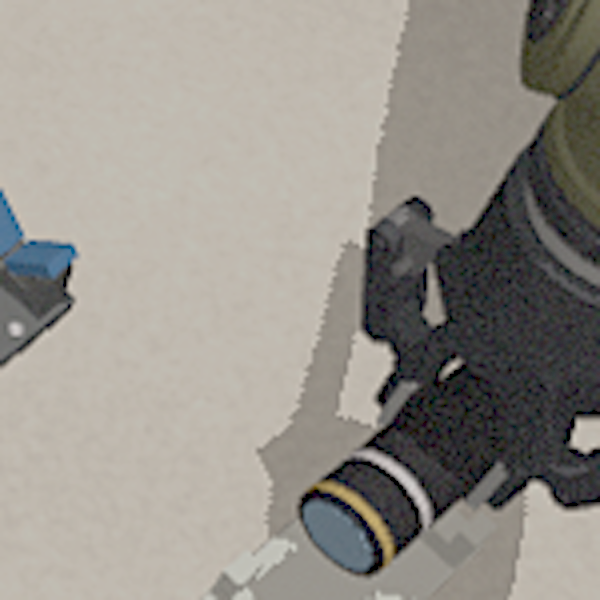

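View pics/c4t.png

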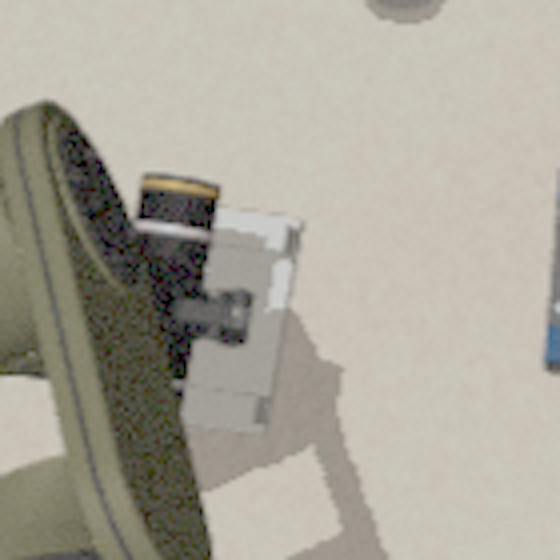

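The barrel is held (force −2 N ≈ its weight), level and square. Now over the V-block.

Call:
apply_moves(moves=[-1.8, 0, 0, 0, 0, 0, 0.3, -1.8, 0, -0.2, 0, 0, 0, 0.3, 0, 0, 0, 0, -0.0024, -0.0134, 0.3, 0, 0, 0, 0, -0.005, -0.0265, 0.3, 0, 0, 0, 0, -0.006, -0.031, 0.3, 0, 0, 0, 0, -0.006, -0.031, 0.3, 0, 0, 0, 0, -0.006, -0.031, 0.3, 0, 0, 0, 0, -0.006, -0.031, 0.3, 0, 0, 0, 0, -0.005, -0.0265, 0.3, 0, 0, 0, 0, -0.004, -0.02, 0.3, 0, 0, 0, 0, -0.002, -0.013, 0.3, 0, 0, 0, 0, 0, 0, 0.3, 0, 0, 0, 0, 0, 0, 0.3, 0, 0, 0, 0, 0, 0, 0.3])

```text
time_s: 17.5
eef_pos: [0.5567, 0.0486, 0.1108]
orientation: [0.521, -0.48, 0.519, 0.479]
contact_force: [-0.7, 0.6, -1.8]
opening: 0.0377
```

```bash
python3 - <<'E'
from h import *
ov("pics/d1.png",230,80,150,180,3,boxes=False);ov("pics/d1t.png",200,160,130,130,4,"top",False)
go([.5556,.0475,.021],VY)
E
```

```text
[0.5567 0.0486 0.1108] 0.0377 [-0.65  0.64 -1.76]
[0.5568 0.0488 0.1109] 0.038 [ 0.54 -0.81 -0.86]
t 17.6 pos [0.5568 0.0488 0.1109] F [ 0.13 -0.35 -2.03] tau [-0.    0.02  0.03] open 0.0381 j6 -1.5
turn deg [0.07 0.1  0.19] shift after turn [ 0.0899  0.0011 -0.0013]
tool axes after turn
 [[ 0.    -0.997  0.082]
 [ 0.     0.082  0.997]
 [-1.     0.     0.   ]]
```

View pics/d1.png

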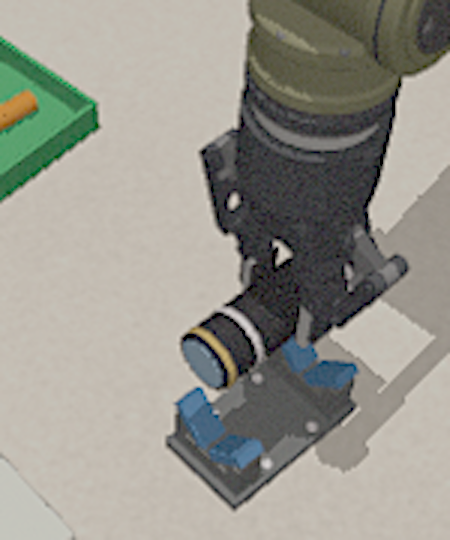

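View pics/d1t.png

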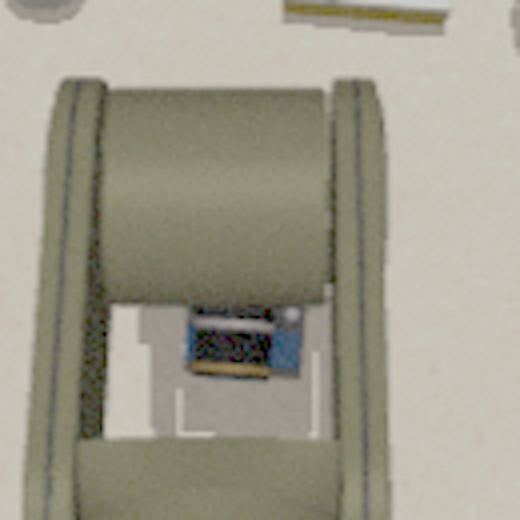

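Call:
apply_moves(moves=[0, 0, 0.1, 0.015, 0.001, -0.0013, 0.3, 0, 0, 0, 0.02, 0, 0, 0.3, 0, 0, 0, 0.02, 0, 0, 0.3, 0, 0, 0, 0.015, 0, 0, 0.3, 0, 0, 0, 0.008, 0, 0, 0.3, 0, 0, 0, 0.005, 0, 0, 0.3, 0, 0, 0, 0, 0, 0, 0.3, 0, 0, 0, 0, 0, 0, 0.3, 0, 0, 0, 0, 0, 0, 0.3])

```text
time_s: 18.5
eef_pos: [0.5569, 0.0468, 0.029]
orientation: [0.521, -0.48, 0.519, 0.478]
contact_force: [-0.5, -0.0, -2.1]
opening: 0.0376
```

```bash
python3 - <<'E'
from h import *
ov("pics/d2.png",250,130,120,130,4,boxes=False)
go([.5556,.0475,.021],VY)
E
```

```text
[0.5569 0.0468 0.029 ] 0.0376 [-0.46 -0.04 -2.11]
t 18.55 pos [0.5568 0.0468 0.029 ] F [-0.02 -0.88 -1.82] tau [-0.03 -0.01 -0.02] open 0.0378 j6 -1.5
turn deg [-0.01  0.1   0.21] shift after turn [0.008  0.0013 0.0006]
tool axes after turn
 [[ 0.    -0.997  0.082]
 [ 0.     0.082  0.997]
 [-1.     0.     0.   ]]
```

View pics/d2.png

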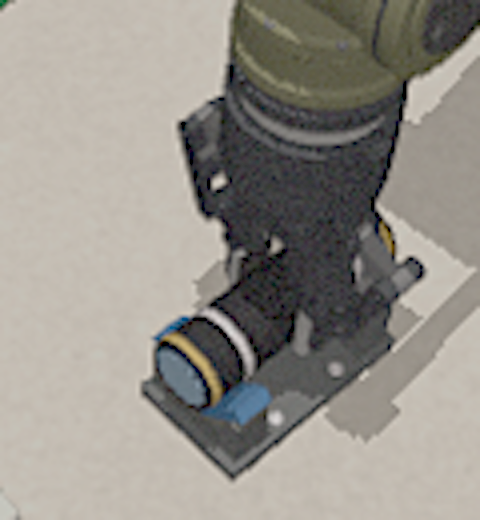

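Call:
apply_moves(moves=[0, 0, 0, 0.0015, 0.001, 0, 0.3, 0, 0, 0, 0.0015, 0, 0, 0.3, 0, 0, 0, 0.001, 0, 0, 0.3, 0, 0, 0, 0.001, 0, 0, 0.3, 0, 0, 0, 0, 0, 0, 0.3, 0, 0, 0, 0, 0, 0, 0.3])

```text
time_s: 19.15
eef_pos: [0.555, 0.0469, 0.0229]
orientation: [0.521, -0.479, 0.519, 0.479]
contact_force: [-0.3, -0.5, -1.3]
opening: 0.0379
```

Call:
apply_moves(moves=[0, 0, 0, 0.0007, 0, 0, 0.3, 0, 0, 0, 0.0007, 0, 0, 0.3, 0, 0, 0, 0, 0, 0, 0.3, 0, 0, 0, 0, 0, 0, 0.3])

```text
time_s: 19.55
eef_pos: [0.555, 0.0469, 0.0215]
orientation: [0.521, -0.479, 0.519, 0.479]
contact_force: [-0.3, 0.5, -2.4]
opening: 0.0378
```

```bash
python3 - <<'E'
from h import *
go([.5556,.0475,.021],VY)
E
```

```text
t 19.55 pos [0.555  0.0469 0.0215] F [-0.33  0.51 -2.39] tau [-0.02 -0.03 -0.  ] open 0.0378 j6 -1.5
turn deg [-0.01  0.09  0.1 ] shift after turn [ 0.0005 -0.0005  0.0007]
tool axes after turn
 [[ 0.    -0.997  0.082]
 [ 0.     0.082  0.997]
 [-1.     0.     0.   ]]
```

Call:
apply_moves(moves=[0, 0, 0, 0.0005, 0, 0, 0.3, 0, 0, 0, 0.0005, 0, 0, 0.3, 0, 0, 0, 0, 0, 0, 0.3, 0, 0, 0, 0, 0, 0, 0.3])

```text
time_s: 19.95
eef_pos: [0.5553, 0.0471, 0.0211]
orientation: [0.521, -0.479, 0.519, 0.479]
contact_force: [-3.1, 1.5, 3.4]
opening: 0.0378
```

```bash
python3 - <<'E'
from h import *
go([.5556,.0475,.021],VY)
E
```

```text
t 19.95 pos [0.5553 0.0471 0.0211] F [-3.13  1.52  3.37] tau [ 0.15  0.39 -0.05] open 0.0378 j6 -1.5
turn deg [-0.01  0.11  0.12] shift after turn [ 0.0001 -0.0003  0.0004]
tool axes after turn
 [[ 0.    -0.997  0.082]
 [ 0.     0.082  0.997]
 [-1.     0.     0.   ]]
```

Contact at eef z 0.0211, where expected. I'll press on in small steps and ease off the small side forces.

Call:
apply_moves(moves=[0, 0, 0, 0.0002, 0.0002, 0.0002, 0.3, 0, 0, 0, 0.0002, 0.0001, 0, 0.3, 0, 0, 0, 0, 0, 0, 0.3, 0, 0, 0, 0, 0, 0, 0.3])

```text
time_s: 20.35
eef_pos: [0.5553, 0.0471, 0.0211]
orientation: [0.521, -0.479, 0.519, 0.479]
contact_force: [-3.0, 1.6, 6.2]
opening: 0.0377
```

```bash
python3 - <<'E'
from h import *
go([.5556,.0475,.021],VY)
E
```

```text
t 20.35 pos [0.5553 0.0471 0.0211] F [-3.01  1.57  6.24] tau [ 0.09  0.44 -0.07] open 0.0377 j6 -1.5
turn deg [-0.    0.09  0.15] shift after turn [ 0.0001 -0.0003  0.0004]
tool axes after turn
 [[ 0.    -0.997  0.082]
 [ 0.     0.082  0.997]
 [-1.     0.     0.   ]]
```

Call:
apply_moves(moves=[0, 0, 0, 0.0002, 0.0003, 0.0002, 0.3, 0, 0, 0, 0.0001, 0.0003, 0.0001, 0.3, 0, 0, 0, 0, 0, 0, 0.3, 0, 0, 0, 0, 0, 0, 0.3])

```text
time_s: 20.75
eef_pos: [0.5553, 0.0471, 0.0211]
orientation: [0.521, -0.48, 0.519, 0.478]
contact_force: [-0.6, -0.3, 5.9]
opening: 0.0378
```

```bash
python3 - <<'E'
from h import *
go([.5556,.0475,.021],VY)
E
```

```text
t 20.75 pos [0.5553 0.0471 0.0211] F [-0.63 -0.34  5.9 ] tau [-0.08  0.3  -0.1 ] open 0.0378 j6 -1.5
turn deg [-0.    0.06  0.24] shift after turn [ 0.0001 -0.0002  0.0004]
tool axes after turn
 [[ 0.    -0.997  0.082]
 [ 0.     0.082  0.997]
 [-1.     0.     0.   ]]
```

Side forces are gone, but the pitch torque of 0.3 N·m suggests more load on the −x plates. I'll pitch slightly and press a bit more.

Call:
apply_moves(moves=[0, 0, 0.2, 0.0001, 0, 0, 0.3, 0, 0, 0, 0.0002, 0, 0, 0.3, 0, 0, 0, 0, 0, 0, 0.3, 0, 0, 0, 0, 0, 0, 0.3])

```text
time_s: 21.15
eef_pos: [0.5552, 0.0471, 0.0211]
orientation: [0.52, -0.479, 0.52, 0.479]
contact_force: [-2.8, -1.0, 8.3]
opening: 0.038
```

```bash
python3 - <<'E'
from h import *
go([.5556,.0475,.021],VY)
E
```

```text
t 21.15 pos [0.5552 0.0471 0.0211] F [-2.84 -1.02  8.35] tau [-0.04  0.52 -0.02] open 0.038 j6 -1.5
turn deg [-0.    0.06  0.01] shift after turn [ 0.0001 -0.0004  0.0005]
tool axes after turn
 [[ 0.    -0.997  0.082]
 [ 0.     0.082  0.997]
 [-1.     0.     0.   ]]
```

Call:
apply_moves(moves=[0, 0, 0.15, 0, 0.0003, -0.0001, 0.3, 0, 0, 0.15, 0, 0.0003, 0, 0.3, 0, 0, 0, 0, 0, 0, 0.3, 0, 0, 0, 0, 0, 0, 0.3])

```text
time_s: 21.55
eef_pos: [0.555, 0.0471, 0.0211]
orientation: [0.519, -0.478, 0.521, 0.48]
contact_force: [-1.1, -0.3, 7.3]
opening: 0.0381
```

```bash
python3 - <<'E'
from h import *
go([.5556,.0475,.021],VY)
E
```

```text
t 21.55 pos [0.555  0.0471 0.0211] F [-1.13 -0.27  7.34] tau [-0.02  0.25 -0.02] open 0.0381 j6 -1.5
turn deg [-0.01  0.07 -0.23] shift after turn [ 0.0001 -0.0006  0.0004]
tool axes after turn
 [[ 0.    -0.997  0.082]
 [ 0.     0.082  0.997]
 [-1.     0.     0.   ]]
```

Call:
apply_moves(moves=[0, 0, 0.15, 0.0001, 0.0003, 0, 0.3, 0, 0, 0.15, 0.0001, 0.0002, 0, 0.3, 0, 0, 0, 0, 0, 0, 0.3, 0, 0, 0, 0, 0, 0, 0.3])

```text
time_s: 21.95
eef_pos: [0.5548, 0.0471, 0.0211]
orientation: [0.518, -0.477, 0.522, 0.482]
contact_force: [-1.3, 0.0, 7.6]
opening: 0.0378
```

```bash
python3 - <<'E'
from h import *
go([.5556,.0475,.021],VY)
E
```

```text
t 21.95 pos [0.5548 0.0471 0.0211] F [-1.28  0.02  7.65] tau [-0.02  0.11 -0.01] open 0.0378 j6 -1.5
turn deg [-0.    0.07 -0.48] shift after turn [ 0.0001 -0.0007  0.0004]
tool axes after turn
 [[ 0.    -0.997  0.082]
 [ 0.     0.082  0.997]
 [-1.     0.     0.   ]]
```

Call:
apply_moves(moves=[0, 0, 0, 0.0002, 0.0002, 0, 0.3, 0, 0, 0, 0.0001, 0.0001, 0, 0.3, 0, 0, 0, 0, 0, 0, 0.3, 0, 0, 0, 0, 0, 0, 0.3, 0, 0, 0, 0, 0, 0, 0.3])

```text
time_s: 22.45
eef_pos: [0.5548, 0.0471, 0.0211]
orientation: [0.519, -0.477, 0.522, 0.481]
contact_force: [-0.8, -0.8, 8.0]
opening: 0.0375
```

```bash
python3 - <<'E'
from h import *
go([.5556,.0475,.021],VY)
ov("pics/e1.png",250,130,120,130,4,boxes=False);ov("pics/e1t.png",200,160,130,130,4,"top",False)
cv2.imwrite("pics/e1f.png",ctrl.get_image("scene")[:,:,::-1])
go([.5556,.0475,.021],VY)
E
```

```text
t 22.45 pos [0.5548 0.0471 0.0211] F [-0.85 -0.78  8.04] tau [-0.04  0.12 -0.06] open 0.0375 j6 -1.5
turn deg [-0.    0.07 -0.45] shift after turn [ 0.0001 -0.0007  0.0004]
tool axes after turn
 [[ 0.    -0.997  0.082]
 [ 0.     0.082  0.997]
 [-1.     0.     0.   ]]
[0.5548 0.0471 0.0211] 0.0375 [-0.85 -0.78  8.04]
[0.5549 0.0471 0.0211] 0.0373 [-1.82  0.95  8.38]
t 22.6 pos [0.5549 0.0471 0.0211] F [-2.14  0.43  7.96] tau [-0.05  0.13 -0.06] open 0.0379 j6 -1.5
turn deg [-0.    0.07 -0.44] shift after turn [ 0.0001 -0.0007  0.0004]
tool axes after turn
 [[ 0.    -0.997  0.082]
 [ 0.     0.082  0.997]
 [-1.     0.     0.   ]]
```

View pics/e1.png

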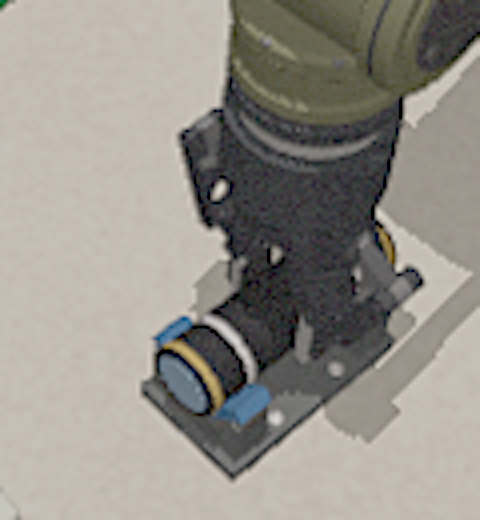

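View pics/e1t.png

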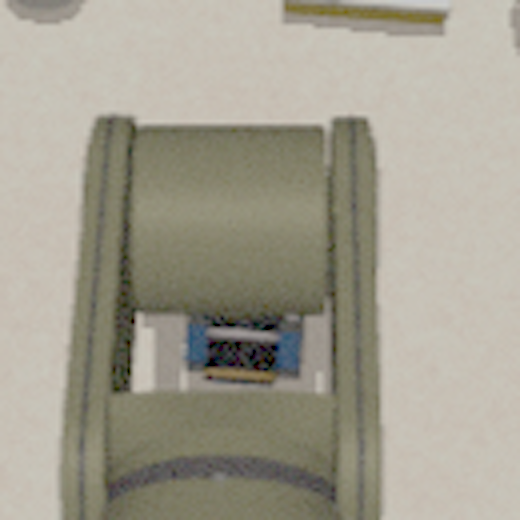

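View pics/e1f.png

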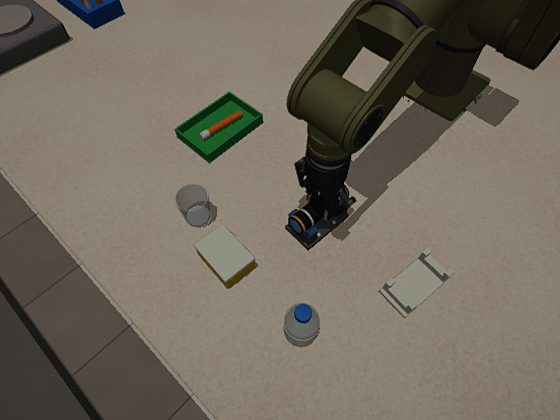

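```bash
python3 - <<'E'
from h import *
for y in(.0452,.0465):
  for dx in(0,.005):
    c=place([[.065+dx,0,.062]],[.5560,y,VY]);print(dx,((proj("scene",c)[0]+.5-[250,130])*4).round(1))
for dx in(0,.005):
    P=place([[-.065+dx,0,.082],[-.065+dx,0,.062],[-.055,.033,.061],[-.055,-.033,.061],[-.06,0,.012]],[.5570,.0490,VY]);print(((proj("top",P)+.5-[200,160])*4).round(1).tolist())
E
```

```text
0 [183.3 382.8]
0.005 [175.7 388.9]
0 [185.3 384.5]
0.005 [177.7 390.5]
[[238.1, 382.2], [239.2, 382.6], [182.0, 360.5], [299.3, 368.8], [242.4, 375.0]]
[[238.8, 373.0], [239.9, 373.6], [182.0, 360.5], [299.3, 368.8], [242.4, 375.0]]
```

```bash
python3 - <<'E'
import cv2
a=cv2.imread("pics/e1.png");b=cv2.imread("pics/e1t.png")
cv2.imwrite("pics/e2.png",__import__("numpy").hstack([cv2.resize(a[300:450,130:280],(400,400),interpolation=2),cv2.resize(b[300:400,170:320],(400,400),interpolation=2)]))
E
```

```text
(no output)
```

View pics/e2.png

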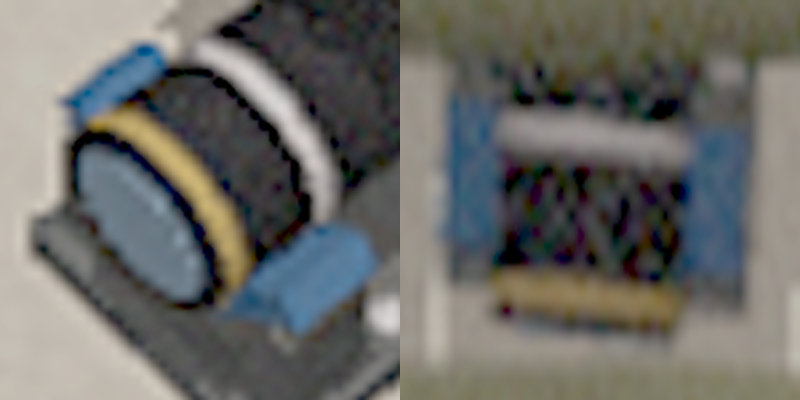

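End face and ring positions match the predicted centred seat to about 1 mm in both views. A final touch of extra press.

Call:
apply_moves(moves=[0, 0, 0.05, 0.0002, 0.0002, 0, 0.3, 0, 0, 0, 0.0001, 0.0001, 0, 0.3, 0, 0, 0, 0, 0, 0, 0.3, 0, 0, 0, 0, 0, 0, 0.3, 0, 0, 0, 0, 0, 0, 0.3])

```text
time_s: 23.1
eef_pos: [0.5549, 0.0471, 0.0211]
orientation: [0.518, -0.477, 0.522, 0.481]
contact_force: [-2.1, -0.3, 8.9]
opening: 0.0376
```

```bash
python3 - <<'E'
from h import *
F=[]
for i in range(6):
    ctrl.get_image("top");s=ctrl.get_state();F.append(np.r_[s["contact_force"],s["torque"],s["opening"]])
print(np.mean(F,0).round(3),np.std(F,0).round(2));go([.5556,.0475,.021],VY)
E
```

```text
[-1.228 -0.473  8.741 -0.062  0.114 -0.048  0.038] [0.47 0.41 0.52 0.03 0.02 0.03 0.  ]
t 23.4 pos [0.5549 0.0471 0.0211] F [-1.45  0.34  8.31] tau [-0.04  0.09 -0.08] open 0.038 j6 -1.5
turn deg [-0.01  0.07 -0.46] shift after turn [ 0.0001 -0.0007  0.0005]
tool axes after turn
 [[ 0.    -0.997  0.082]
 [ 0.     0.082  0.997]
 [-1.     0.     0.   ]]
```

Call:
apply_moves(moves=[0, 0, 0, 0.0002, 0, 0, 0.3, 0, 0, 0, 0, 0, 0, 0.3, 0, 0, 0, 0, 0, 0, 0.3, 0, 0, 0, 0, 0, 0, 0.3])

```text
time_s: 23.8
eef_pos: [0.5548, 0.0471, 0.0211]
orientation: [0.518, -0.477, 0.522, 0.481]
contact_force: [-2.5, 0.5, 9.4]
opening: 0.0379
```

```bash
python3 - <<'E'
from h import *
F=[]
for i in range(6):
    ctrl.get_image("top");s=ctrl.get_state();F.append(np.r_[s["contact_force"],s["torque"],s["opening"]])
m=np.mean(F,0);print(m.round(3))
if 8<m[2]<11.5: print(ctrl.finish_job())
E
```

```text
[-2.136  0.03   9.884 -0.07   0.173 -0.055  0.038]
the job is handed in; nothing more can be done
None
```

The sample tube is lying flat in the green tray and has been let go. The lens barrel is seated in the V and still held pressed down. I handed the job in at about 24 s of the 54 s allowed.

**Last checks on the barrel**
- **Press:** the mean down-push was 9.9 N. The barrel's own weight adds about 2 N on the faces.
- **Bearing on both faces:** sideways force was about 0 N, which fits both sloping faces sharing the load. About 2 N along the groove and a 0.17 N·m pitch torque remained. I had turned the tool about 0.5° to even the load between the two ends.
- **Centring:** both camera views put the barrel's ends within about 1 mm of the centred position. I checked this before the last few tenths of a millimetre of pressing.
- **Bystanders:** in the last full picture the bottle, beaker and tip box are where they started.

**What disagreed**
- **Reported height:** the reported tool height did not match where the fingers actually were. They stood about 30 mm higher than the state and the given tool dimensions imply. My first attempt to close on the tube therefore shut above it without touching it. I worked the heights out again from pictures and contact forces, and the later contacts came where expected.
- **Reported opening:** it read about 2 mm under the true diameters, 16 mm for the 18 mm tube and 38 mm for the 40 mm barrel.

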